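Press the flanged bushings into the bearing block and clamp the keeper plate

ROBOT

A 7-joint arm with a two-finger parallel gripper is mounted at the origin on a cart in front of the work surface, level with it; the furniture and walls round the work are solid. World frame = base frame: x ahead of the robot, y to its left, z up, the work surface at z = 0. Lengths are in m, angles in rad, forces in N, time in s.
With the tool pointing down it reaches from about 0.4 to 0.85 m from the base axis. Payload 10.4 kg.
Tool frame: the origin (TCP) lies at the very end of the fingers, on their centre line; the grasp point (between the pads) lies 19 mm behind it (r.pinch_z is the distance from the TCP to the grasp point, in m); z points along the fingers, y is the line along which they close (so a half turn about z gives the same grasp; the last joint's range is limited). The gripper opens to 87 mm and grips with 3 to 60 N. Pads are 19 mm wide; open, the fingers measure 117 mm over their backs; the gripper's body (75 mm by 190 mm) begins 51 mm behind the grasp point.
Start: joints at [1.177, 0.332, -0.065, 1.46, 0.022, 1.35, -0.088], TCP at [0.227, -0.583, 0.192] pointing down, gripper open.
Joint ranges: [-2.6, 2.6], [-0.5, 2.12], [-1.47, 1.34], [0.16, 2.42], [-1.27, 4.41], [0.06, 2.06], [-2.6, 2.6]. Speed limits (rad/s): [2.22, 2.22, 2.79, 2.79, 3.14, 3.14, 3.14].

INTERFACE

Orientations are given as a unit quaternion [x, y, z, w].
In Python, from bench import r, camera gives the robot as it stands. The module is installed in compiled form; this text tells all that it offers.
- The arm moves only by the shell command python3 -m pendant 'ROWS' [FORCE]. ROWS is JSON, a list of rows, each an object with "dp": the shift along the tool's x, y, z as a fraction of full scale, a list of three; "rotation": the turn, a rotation vector about the tool's x, y, z as a fraction of full scale, a list of three; "jaw": the opening, from 0 (shut) to 1 (fully open). A call has 1 to 8 rows; each row is the pose to reach, as a shift and turn from the pose commanded when the call began, along the tool's axes at that moment, turning the shorter way round; what a row does not reach only later rows make up. Full scale, the value 1, is 0.15 m for a shift and 2 pi rad for a turn. A row lasts 1/8 s, in which the tool goes at most 62.5 mm and 10.7 degrees, less where a joint would pass 70% of its speed; a pose out of reach is approached as far as the arm can. A call with a number of a shift or a turn outside -1 to 1 is refused whole. A call with a gripper value outside its range is refused whole. The fingers move at their own pace and stop on an object; FORCE is the grip in N (left out, the last holds). Time passes only in rows, so rows that repeat a pose let the fingers close. It gives the time, the measured TCP pose, the force, the opening and the grip force at its end, in the units of the state.
- r.read_state(): the state, without advancing time (a new reading comes with each control period).
- camera(name): name is "scene" or "top" or "wrist"; returns a dict with "image" (384x512x3 uint8, red, green, blue), "z_map" (384x512 float32, m along the optical axis (not along the pixel's ray), 0 where there is no reading), "mtx" (3x3 intrinsics, pixels), "distortion" ([k1, k2, p1, p2, k3] as OpenCV has them; the pictures are not rectified), "T" (4x4, takes a point from camera to world coordinates). Camera axes: x right, y down, z forward; pixel columns grow to the right and rows downward; lengths in m; the calibration is good to about 2 mm. A picture is of the moment at which its call begins.
- r.close_job(): hands the job in; it is judged then, once.
The state is a dict: "time": time; "joint_positions": joint angles; "joint_vel": joint speeds; "joint_torque": joint torques, N m; "ee_pos": TCP position; "eef_rot": TCP orientation; "ft_force": force on the tool from outside, world axes, zero at the start; "torque": the same for the moment, N m; "width": finger opening in m; "grip_force": force on a finger pad.
Only numpy, scipy, OpenCV 4.12 (cv2) and the standard library are available. Lean on these libraries where they do the work, as an engineer would, in place of code of your own. Each camera call takes 0.05 s, during which the arm holds its last target. There are 200 camera calls.

TASK

Press every brass bushing that is on the bench fully home into the bearing block, each in a bore of its own and flange up, pushing until the rising force shows that the flange has met the block's face and stopping there: never load a bushing with more than 60 N. Then swing the keeper plate down shut over them and turn its bar knob clockwise until the resistance rises sharply, and one eighth of a turn (45 degrees) beyond that. Leave the other things on the bench where they are.

Things in the scene. Friction and masses are not known exactly. Their poses are not given: they have to be found in the camera images.
- block: aluminium bearing block, fixed to the bench, 130 (x) by 250 (y) by 40 mm, with small feet 10 mm high that reach out to 90 mm from its centre in x; a rail on its front (-x) edge, 26 mm wide, rises 11 mm above the upper face. Three bores in a row along y. Origin: centre of the underside; x points to the hinge side (away from the robot), z up.
- bore0 (a point): left (+y) bore, 42 mm diameter; the point is the centre of its mouth on the block's upper face, z up. 12 mm down lies a dark ring that gives the press-fit resistance: it yields at about 8 N, stays where pushed, and lets the bushing go down 16 mm more until its flange lands on the rigid face and the force rises sharply.
- bore1 (a point): middle bore, 42 mm diameter; the point is the centre of its mouth on the block's upper face, z up. 12 mm down lies a dark ring that gives the press-fit resistance: it yields at about 8 N, stays where pushed, and lets the bushing go down 16 mm more until its flange lands on the rigid face and the force rises sharply.
- bore2 (a point): right (-y) bore, 42 mm diameter; the point is the centre of its mouth on the block's upper face, z up. 12 mm down lies a dark ring that gives the press-fit resistance: it yields at about 8 N, stays where pushed, and lets the bushing go down 16 mm more until its flange lands on the rigid face and the force rises sharply.
- keeper (a joint): angle (rad) of the steel keeper plate, 126 mm from hinge to front edge, 250 mm wide, 8 mm thick, its three holes solid to the touch; 0 = shut, level, its underside 11 mm above the block's face (2 mm over seated flanges; a bushing not home blocks it); 1.7 to 2.0 = open, leaning back. The stiff hinge stays where it is left; 4 to 8 N at 85 mm from it moves the plate.
- keeper_hinge (a point): middle of the plate's hinge axis, which runs along the block's y at its rear edge, 51 mm above the bench, level with the plate's underside when shut. The frame moves with the plate, which reaches from 0 to -126 mm along its x; z points out of the face that is on top when shut (face at z = 8 mm).
- knob_grip (a point): centre of the black bar of the plate's hand knob, 108 mm from the hinge, halfway along it. Bar 60 x 14 x 26 mm high; the point is 13 mm below its top, 30 mm above the plate's upper face. Frame turns with the knob: x along the bar, z its axis, up when shut. Clockwise from above tightens: free (0.03 N m) for 2.5 to 5.5 rad, varying, then stiff (about 0.4 N m). Stays where left.
- keeper_screw (a joint): turn (rad) of the knob beyond the point where its resistance rose: 0 while the knob runs free, then grows as it is tightened; it does not go back by itself.
- bushing0: brass flanged bushing: plain sleeve 40 mm diameter and 28 mm long (its lowest 5 mm tapers to 34 mm), with a flange 54 mm diameter and 9 mm thick on top; 37 mm high in all, about 0.16 kg; the shallow dimple in its top is blind. Stands flange up on the bench at the start. Origin: centre of the underside, z up along its axis. May be absent.
- bushing1: brass flanged bushing: plain sleeve 40 mm diameter and 28 mm long (its lowest 5 mm tapers to 34 mm), with a flange 54 mm diameter and 9 mm thick on top; 37 mm high in all, about 0.16 kg; the shallow dimple in its top is blind. Stands flange up on the bench at the start. Origin: centre of the underside, z up along its axis. May be absent.
- bushing2: brass flanged bushing: plain sleeve 40 mm diameter and 28 mm long (its lowest 5 mm tapers to 34 mm), with a flange 54 mm diameter and 9 mm thick on top; 37 mm high in all, about 0.16 kg; the shallow dimple in its top is blind. Stands flange up on the bench at the start. Origin: centre of the underside, z up along its axis. May be absent.
- batten_0: wooden batten, 26 x 12 mm section and 547 mm long, fixed: it leans from its foot on the bench (left, 112 mm nearer the robot and 131 mm further left than this point) up to the back (112 mm further away, 131 mm further right, 430 mm high). Keep the arm clear of it when coming from the left. Origin: below its middle, at bench level.
- heat_sink: finned heat sink 40x60x29 mm, bystander; origin at the centre of its underside
- tape_roll: roll of black tape lying flat, 62 mm diameter, 18 mm high, bystander; origin at the centre of its underside
- big_capacitor: dark blue standing capacitor, 35 mm diameter, 51 mm high, bystander; origin at the centre of its underside
Not all that is in view belongs to the job. What is shaped like the bushing2 but green or orange is not meant.

How it is judged:
On the way, in this order (a step that is already met when the one before it is completed fails the run):
1. every bushing present is pressed home, with the keeper plate still open (((horizontal distance between bushing0 and bore0 below 0.003 m and z of bushing0 in the frame of bore0 below -0.0262 m and angle between bushing0's own z axis and vertical below 0.06 rad) or (horizontal distance between bushing0 and bore1 below 0.003 m and z of bushing0 in the frame of bore1 below -0.0262 m and angle between bushing0's own z axis and vertical below 0.06 rad) or (horizontal distance between bushing0 and bore2 below 0.003 m and z of bushing0 in the frame of bore2 below -0.0262 m and angle between bushing0's own z axis and vertical below 0.06 rad)) and ((horizontal distance between bushing1 and bore0 below 0.003 m and z of bushing1 in the frame of bore0 below -0.0262 m and angle between bushing1's own z axis and vertical below 0.06 rad) or (horizontal distance between bushing1 and bore1 below 0.003 m and z of bushing1 in the frame of bore1 below -0.0262 m and angle between bushing1's own z axis and vertical below 0.06 rad) or (horizontal distance between bushing1 and bore2 below 0.003 m and z of bushing1 in the frame of bore2 below -0.0262 m and angle between bushing1's own z axis and vertical below 0.06 rad)) and ((horizontal distance between bushing2 and bore0 below 0.003 m and z of bushing2 in the frame of bore0 below -0.0262 m and angle between bushing2's own z axis and vertical below 0.06 rad) or (horizontal distance between bushing2 and bore1 below 0.003 m and z of bushing2 in the frame of bore1 below -0.0262 m and angle between bushing2's own z axis and vertical below 0.06 rad) or (horizontal distance between bushing2 and bore2 below 0.003 m and z of bushing2 in the frame of bore2 below -0.0262 m and angle between bushing2's own z axis and vertical below 0.06 rad)) and value of joint keeper above 1 rad), for 0.2 s.
2. the keeper plate is shut (value of joint keeper below 0.05 rad), for 0.2 s.
3. the knob has been turned past the point where its resistance rises (value of joint keeper_screw above 0.5 rad), for 0.1 s.
At the end, for the whole second after the job is handed in: Every bushing present stands in a bore within 3 mm of its axis and 0.06 rad of upright, its flange within 1.8 mm of the block's face; the keeper plate is within 0.05 rad of shut; the knob is 0.5 to 1.07 rad (45 degrees, about 16 either way) past the point where its resistance rose (((horizontal distance between bushing0 and bore0 below 0.003 m and z of bushing0 in the frame of bore0 below -0.0262 m and angle between bushing0's own z axis and vertical below 0.06 rad) or (horizontal distance between bushing0 and bore1 below 0.003 m and z of bushing0 in the frame of bore1 below -0.0262 m and angle between bushing0's own z axis and vertical below 0.06 rad) or (horizontal distance between bushing0 and bore2 below 0.003 m and z of bushing0 in the frame of bore2 below -0.0262 m and angle between bushing0's own z axis and vertical below 0.06 rad)) and ((horizontal distance between bushing1 and bore0 below 0.003 m and z of bushing1 in the frame of bore0 below -0.0262 m and angle between bushing1's own z axis and vertical below 0.06 rad) or (horizontal distance between bushing1 and bore1 below 0.003 m and z of bushing1 in the frame of bore1 below -0.0262 m and angle between bushing1's own z axis and vertical below 0.06 rad) or (horizontal distance between bushing1 and bore2 below 0.003 m and z of bushing1 in the frame of bore2 below -0.0262 m and angle between bushing1's own z axis and vertical below 0.06 rad)) and ((horizontal distance between bushing2 and bore0 below 0.003 m and z of bushing2 in the frame of bore0 below -0.0262 m and angle between bushing2's own z axis and vertical below 0.06 rad) or (horizontal distance between bushing2 and bore1 below 0.003 m and z of bushing2 in the frame of bore1 below -0.0262 m and angle between bushing2's own z axis and vertical below 0.06 rad) or (horizontal distance between bushing2 and bore2 below 0.003 m and z of bushing2 in the frame of bore2 below -0.0262 m and angle between bushing2's own z axis and vertical below 0.06 rad)) and value of joint keeper below 0.05 rad and value of joint keeper_screw between 0.5 and 1.07 rad and velocity of joint keeper_screw below 0.05 rad/s); the robot touches nothing.
It fails at once if a bushing is loaded against the block with more than 60 N (contact force between any of bushing0, bushing1, bushing2 and block above 60 N).
It fails at once if a bystander is moved by more than 50 mm (distance of any of heat_sink, tape_roll, big_capacitor from where it was at the start of the episode above 0.05 m).
Of bushing0, bushing1, bushing2 only 2 to 3 are there at a start; the rules pass over those that are not, and their reading is None.
At some moment in a run one of bushing0, bushing1, bushing2 may be knocked a few centimetres aside while the robot is not near it.
It also fails if it takes over 210 s, if anything falls off the work surface, if the arm or the gripper's body presses on something with over 40 N, if the wrist force passes 120 N, or if a joint passes its speed limit or range.

## Working session

There is one attempt and no reset: what is moved stays moved. The work goes in short steps, Python scripts to look and compute and a shell command to move; the robot and the scene stay as the last step left them, time stands still between calls to the robot, and variables do not carry over. Pictures are saved under pics/ and viewed, at most 14 in all, crops included, and the job is handed in when it is done.

```bash
mkdir -p pics; cat > h.py <<'E'
import numpy as np, cv2, pickle
from scipy.spatial.transform import Rotation as R
from bench import r, camera
def snap(n,f):
    c=camera(n); cv2.imwrite(f'pics/{f}.png',c['image'][:,:,::-1]); pickle.dump(c,open(f'{f}.pkl','wb')); return c
def cloud(c):
    h,w=c['z_map'].shape
    u,v=np.meshgrid(np.arange(w),np.arange(h))
    p=cv2.undistortPoints(np.stack([u,v],-1).reshape(-1,1,2).astype(np.float64),c['mtx'],np.array(c['distortion'])).reshape(h,w,2)
    z=c['z_map']; P=np.dstack([p[...,0]*z,p[...,1]*z,z])
    P=P@c['T'][:3,:3].T+c['T'][:3,3]; P[z==0]=np.nan
    return P
def st():
    s=r.read_state(); print('t',round(s['time'],2),'p',np.round(s['ee_pos'],4),'q',np.round(s['eef_rot'],4),'F',np.round(s['ft_force'],1),'M',np.round(s['torque'],2),'w',round(s['width'],4),'g',s['grip_force'],'j',np.round(s['joint_positions'],2)); return s
def go(p,yaw=None):
    "shift (fractions) in tool axes to world p; turn to have tool y along yaw (tool pointing down)"
    s=r.read_state(); T=R.from_quat(s['eef_rot'])
    d=T.inv().apply(np.array(p)-s['ee_pos'])/.15
    out=[np.round(d,3)]
    if yaw is not None:
        for yw in (yaw,yaw+np.pi):
            y=np.array([np.cos(yw),np.sin(yw),0]); z=np.array([0,0,-1.]); x=np.cross(y,z)
            out.append(np.round((T.inv()*R.from_matrix(np.c_[x,y,z])).as_rotvec()/2/np.pi,4))
    print('go',*out)
E
python3 - <<'E'
from h import *
a=snap('scene','s0');b=snap('top','t0')
st()
print(np.round(a['T'],2),np.round(b['T'],2))
cv2.imwrite('pics/t0b.png',cv2.resize(b['image'][:,:,::-1],(800,600)))
cv2.imwrite('pics/s0b.png',cv2.resize(a['image'][:,:,::-1],(800,600)))
E
```

```text
t 0.1 p [ 0.2263 -0.5822  0.191 ] q [ 9.829e-01  1.843e-01 -1.000e-04 -6.000e-04] F [ 0.5 -0.3 -0.3] M [ 0.04  0.04 -0.05] w 0.0868 g 0.0 j [ 1.18  0.33 -0.06  1.46  0.02  1.35 -0.09]
[[ 0.51 -0.56  0.66 -0.36]
 [-0.86 -0.32  0.4  -0.52]
 [-0.01 -0.77 -0.64  0.91]
 [ 0.    0.    0.    1.  ]] [[-0.01 -1.    0.09  0.37]
 [-1.    0.01  0.   -0.01]
 [-0.   -0.09 -1.    1.43]
 [ 0.    0.    0.    1.  ]]
```

View pics/t0b.png

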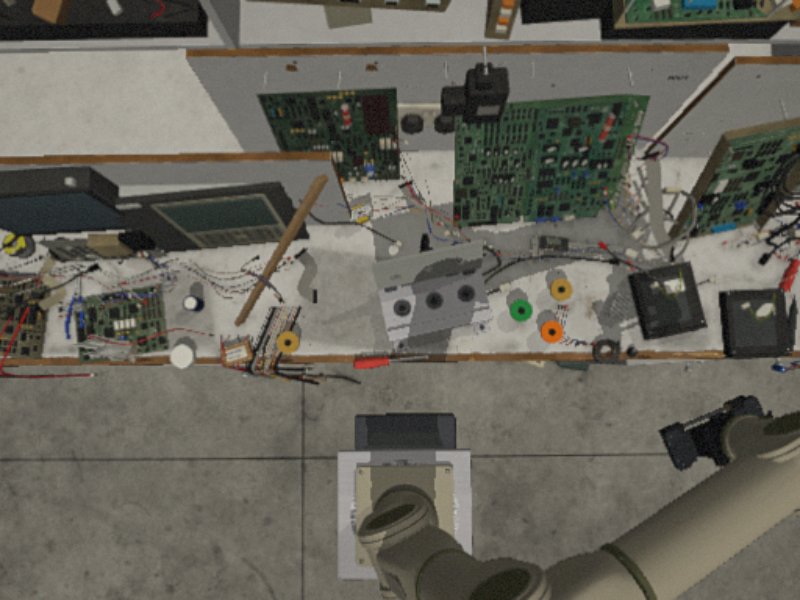

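View pics/s0b.png

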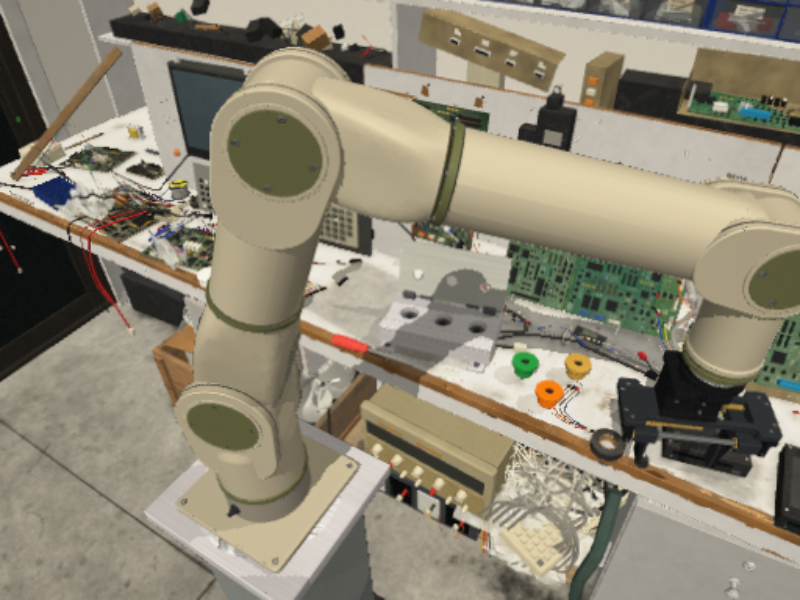

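The top view shows brass bushings at (561,290) and (288,342) and the block's bores at (402,307), (434,300) and (466,293). The plate stands open with its knob near (425,243), and the batten runs from (240,320) to (322,180). The scene view shows one brass bushing at (577,365), with the green and orange decoys beside it.

```bash
python3 - <<'E'
from h import *
b=pickle.load(open('t0.pkl','rb'));P=cloud(b);im=b['image']
hsv=cv2.cvtColor(im,cv2.COLOR_RGB2HSV)
m=((hsv[...,0]>14)&(hsv[...,0]<28)&(hsv[...,1]>110)&(hsv[...,2]>90)&(P[...,2]>.01)&(P[...,2]<.12)).astype(np.uint8)
n,l,s,c=cv2.connectedComponentsWithStats(m)
for i in range(1,n):
    if s[i,4]>25: q=P[l==i]; print(c[i].round(1),s[i],np.nanmedian(q,0).round(4),(q.min(0)+q.max(0))[:2]/2,np.ptp(q,axis=0).round(3))
# bores: ring-shape fit of non-flat region
for (u,v) in [(402,307),(434,300),(466,293)]:
    u=int(u*.64);v=int(v*.64)
    w=P[v-12:v+13,u-12:u+13].reshape(-1,3); print((u,v),np.nanmedian(w[:,2]), np.nanpercentile(w[:,2],[2,50,95]).round(3)); 
# block top face
x=(P[...,2]>.034)&(P[...,2]<.046)&(abs(P[...,1]+.08)<.25)&(P[...,0]>.35)&(P[...,0]<.7)
q=P[x];print('face n',len(q),np.median(q[:,2]))
vv,uu=np.where(x);print(cv2.minAreaRect(q[:,:2].astype(np.float32)))
cr=im[140:230,225:335][:,:,::-1];cv2.imwrite('pics/c0.png',cv2.resize(cr,None,fx=7,fy=6.5,interpolation=cv2.INTER_CUBIC))
E
```

```text
[231.7 140.2] [228 138   8   5  27] [0.7044 0.0949 0.0415] [0.69720729 0.0959724 ] [0.03  0.026 0.087]
[358.6 184.7] [352 178  14  14 140] [ 0.5302 -0.3769  0.036 ] [ 0.53159602 -0.37633211] [0.05  0.051 0.016]
[183.7 218.6] [177 212  14  14 146] [0.4103 0.2745 0.0368] [0.41198231 0.27607303] [0.048 0.05  0.016]
[155.2 224.6] [144 219  18  13  52] [0.3946 0.3779 0.0228] [0.38920033 0.39554875] [0.045 0.064 0.014]
(257, 196) 0.039196695404345006 [0.001 0.039 0.047]
(277, 192) 0.03912254554220351 [0.007 0.039 0.045]
(298, 187) 0.03896347693846103 [0.006 0.039 0.046]
face n 1548 0.03968689391985236
((0.547274112701416, -0.11704446375370026), (0.34491920471191406, 0.4228893220424652), 5.179277420043945)
```

View pics/c0.png

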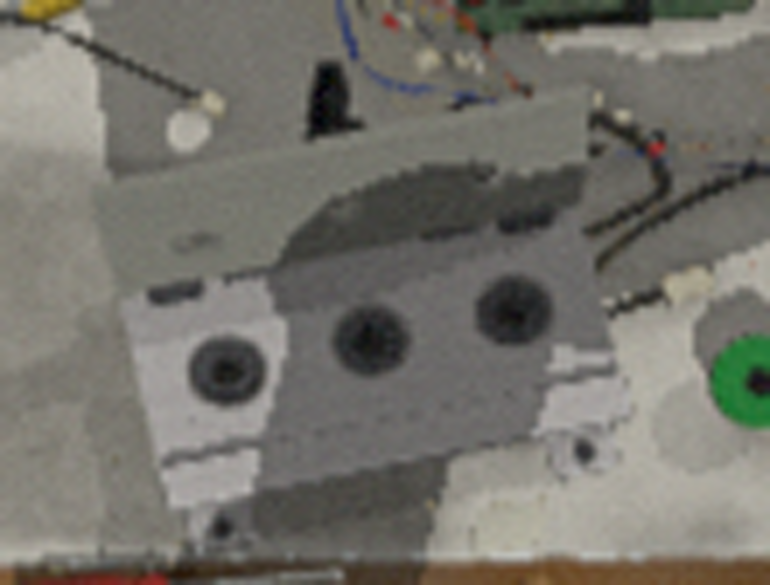

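The crop shows the bores at about (227,371), (371,340) and (514,311), and a hinge line tilted by about -12°. There are two brass bushings, both with their top face at z≈0.037, which agrees with 37 mm.

```bash
cat >> h.py <<'E'
def pix(c,u,v,z):
    p=cv2.undistortPoints(np.array([[[u,v]]],float),c['mtx'],np.array(c['distortion']))[0,0]
    d=c['T'][:3,:3]@[p[0],p[1],1]; o=c['T'][:3,3]; return o+d*(z-o[2])/d[2]
E
python3 - <<'E'
from h import *
b=pickle.load(open('t0.pkl','rb'));P=cloud(b)
B=[pix(b,225+(x+.5)/7-.5,140+(y+.5)/6.5-.5,.04) for x,y in [(227,371),(371,340),(514,311)]]
for q in B: print(q.round(4))
d=B[0]-B[2]; print(np.hypot(*d[:2])/2, 'yaw of block y',np.arctan2(d[1],d[0]))
for n,(u,v) in dict(A=(561,290),B=(288,342),green=(521,310),orange=(552,331),tape=(606,350)).items(): print(n,pix(b,u*.64,v*.64,.037).round(4))
s=st(); 
yb=np.arctan2(d[1],d[0])
go([.531,-.3765,.17],yb)
E
```

```text
[0.4899 0.0026 0.04  ]
[ 0.5068 -0.074   0.04  ]
[ 0.5227 -0.1501  0.04  ]
0.07811873864296626 yaw of block y 1.781979596829862
A [ 0.5273 -0.3782  0.037 ]
B [0.4105 0.2728 0.037 ]
green [ 0.4805 -0.2813  0.037 ]
orange [ 0.4298 -0.3535  0.037 ]
tape [ 0.3834 -0.48    0.037 ]
t 0.1 p [ 0.2263 -0.5822  0.191 ] q [ 9.829e-01  1.843e-01 -1.000e-04 -6.000e-04] F [ 0.5 -0.3 -0.3] M [ 0.04  0.04 -0.05] w 0.0868 g 0.0 j [ 1.18  0.33 -0.06  1.46  0.02  1.35 -0.09]
go [ 2.39  -0.542  0.14 ] [-0.000e+00 -3.000e-04 -4.746e-01] [-0.0002  0.      0.0254]
```

```bash
python3 -m pendant '[{"dp":[0.33,-0.1,0],"rotation":[0,0,0.012],"jaw":1},{"dp":[0.67,-0.2,0],"rotation":[0,0,0.0254],"jaw":1},{"dp":[1,-0.3,0],"rotation":[0,0,0.0254],"jaw":1},{"dp":[1,-0.3,0],"rotation":[0,0,0.0254],"jaw":1}]'; python3 -c "
from h import *
st();go([.48,-.3765,.2],1.782)"
```

```text
time: 0.6
ee_pos: [0.3544, -0.4824, 0.1914]
eef_rot: [0.994, 0.109, 0.001, -0.001]
ft_force: [0.2, 0.0, -0.5]
width: 0.087
grip_force: 0.0
t 0.6 p [ 0.3544 -0.4824  0.1914] q [ 9.940e-01  1.093e-01  8.000e-04 -8.000e-04] F [ 0.2  0.  -0.5] M [-0.01 -0.02  0.01] w 0.087 g 0.0 j [ 0.97  0.28 -0.13  1.53  0.04  1.34 -0.52]
go [ 0.971 -0.507 -0.055] [ 4.000e-04 -4.000e-04 -4.988e-01] [-0.0002 -0.0003  0.0012]
```

```bash
python3 -m pendant '[{"dp":[0.3,-0.17,0],"rotation":[0,0,0],"jaw":1},{"dp":[0.65,-0.34,0],"rotation":[0,0,0],"jaw":1},{"dp":[0.97,-0.5,-0.05],"rotation":[0,0,0],"jaw":1},{"dp":[0.97,-0.5,-0.05],"rotation":[0,0,0],"jaw":1},{"dp":[0.97,-0.5,-0.05],"rotation":[0,0,0],"jaw":1}]'; python3 - <<'E'
from h import *
st();c=snap('wrist','w0');print(c['T'].round(3))
cv2.imwrite('pics/w0b.png',c['image'][:,:,::-1])
E
```

```text
time: 1.23
ee_pos: [0.4755, -0.3835, 0.1988]
eef_rot: [0.994, 0.105, -0.001, 0.0]
ft_force: [-0.3, -2.0, -0.8]
width: 0.087
grip_force: 0.0
t 1.23 p [ 0.4755 -0.3835  0.1988] q [ 9.945e-01  1.049e-01 -6.000e-04  1.000e-04] F [-0.3 -2.  -0.8] M [-0.    0.06 -0.01] w 0.087 g 0.0 j [ 0.78  0.31 -0.22  1.48  0.07  1.36 -0.81]
[[ 0.208 -0.944 -0.255  0.545]
 [-0.978 -0.201 -0.054 -0.369]
 [ 0.     0.261 -0.965  0.392]
 [ 0.     0.     0.     1.   ]]
```

View pics/w0b.png

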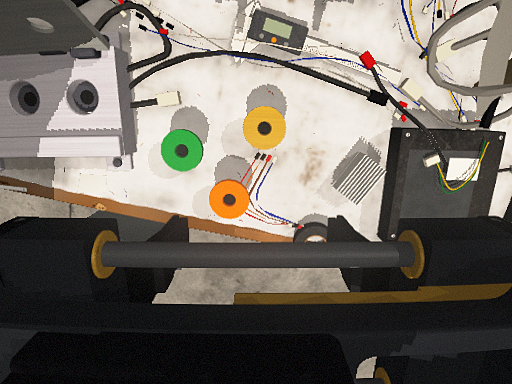

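Wrist view: brass bushing at (264,128), green decoy at (182,150), orange decoy at (229,199), heat sink at (358,170), and bores at (27,99) and (84,96).

```bash
cat >> h.py <<'E'
def brass(c,z=.037,lo=14,hi=28):
    hsv=cv2.cvtColor(c['image'],cv2.COLOR_RGB2HSV)
    m=((hsv[...,0]>lo)&(hsv[...,0]<hi)&(hsv[...,1]>110)&(hsv[...,2]>90)).astype(np.uint8)
    P=cloud(c); m[~((P[...,2]>z-.008)&(P[...,2]<z+.008))]=0
    n,l,s,ce=cv2.connectedComponentsWithStats(m)
    for i in range(1,n):
        if s[i,4]>100:
            k=cv2.findContours((l==i).astype(np.uint8),0,2)[0][0]
            if len(k)<6: continue
            e=cv2.fitEllipse(cv2.convexHull(k)); p=pix(c,*e[0],z); h=np.nanmedian(P[l==i],0)
            d=h-p
            print('brass',np.round(e[0],1),np.round(e[1],1),p.round(4),'depth z',h.round(4))
E
python3 - <<'E'
from h import *
c=pickle.load(open('w0.pkl','rb')); brass(c); s=st(); go([.5295,-.377,.06],None)
# bores by dark hough
g=cv2.cvtColor(c['image'],cv2.COLOR_RGB2GRAY)
h=cv2.HoughCircles(g[60:130,0:130],cv2.HOUGH_GRADIENT,1,30,param1=80,param2=14,minRadius=12,maxRadius=24)
for u,v,q in h[0]: print(u,v+60,q,pix(c,u,v+60,.04).round(4))
E
```

```text
brass [264.  127.3] [42.4 43.8] [ 0.5307 -0.3801  0.037 ] depth z [ 0.5308 -0.3801  0.0374]
brass [467.8 102.7] [ 59.2 175.5] [ 0.617 -0.625  0.037] depth z [ 0.5289 -0.655   0.0406]
brass [228.7 199.6] [36.8 39.6] [ 0.4291 -0.3544  0.037 ] depth z [ 0.4295 -0.3544  0.0375]
t 1.27 p [ 0.475  -0.3839  0.1988] q [ 9.945e-01  1.043e-01 -6.000e-04  1.000e-04] F [-0.3 -0.9  0.2] M [0.01 0.02 0.03] w 0.0871 g 0.0 j [ 0.78  0.31 -0.22  1.48  0.07  1.36 -0.81]
go [0.366 0.03  0.925]
78.5 98.5 19.9 [ 0.5193 -0.1485  0.04  ]
19.5 99.5 19.4 [ 0.5041 -0.0704  0.04  ]
```

```bash
python3 -c "
from h import *
go([.5305,-.380,.055],1.782)"; python3 -m pendant '[{"dp":[0.37,0.05,0.3],"rotation":[0,0,0],"jaw":1},{"dp":[0.37,0.05,0.65],"rotation":[0,0,0],"jaw":1},{"dp":[0.37,0.05,0.94],"rotation":[0,0,0],"jaw":1},{"dp":[0.37,0.05,0.94],"rotation":[0,0,0],"jaw":1},{"dp":[0.37,0.05,0.94],"rotation":[0,0,0],"jaw":1}]'; python3 -c "
from h import *
go([.5305,-.380,.013],1.782)"
```

```text
go [0.368 0.051 0.958] [ 3.000e-04 -0.000e+00  4.996e-01] [ 0.      0.0002 -0.0004]
time: 1.9
ee_pos: [0.5326, -0.3798, 0.0604]
eef_rot: [0.995, 0.105, 0.001, 0.001]
ft_force: [0.4, -0.4, 0.8]
width: 0.087
grip_force: 0.0
go [-0.014 -0.002  0.316] [-4.000e-04 -5.000e-04  4.997e-01] [ 0.0003 -0.0002 -0.0003]
```

```bash
python3 -m pendant '[{"dp":[-0.01,0,0.16],"rotation":[0,0,0],"jaw":1},{"dp":[-0.01,0,0.31],"rotation":[0,0,0],"jaw":1},{"dp":[-0.01,0,0.31],"rotation":[0,0,0],"jaw":1},{"dp":[-0.01,0,0.31],"rotation":[0,0,0],"jaw":0.45},{"dp":[-0.01,0,0.31],"rotation":[0,0,0],"jaw":0.45},{"dp":[-0.01,0,0.31],"rotation":[0,0,0],"jaw":0.3},{"dp":[-0.01,0,0.31],"rotation":[0,0,0],"jaw":0.3},{"dp":[-0.01,0,0.31],"rotation":[0,0,0],"jaw":0.3}]' 25; python3 -c "
from h import *
st();go([.5305,-.380,.12],1.782)"
```

```text
time: 2.9
ee_pos: [0.5309, -0.3784, 0.0118]
eef_rot: [0.994, 0.105, 0.0, 0.0]
ft_force: [-0.3, 0.2, -0.7]
width: 0.0452
grip_force: 0.0
t 2.9 p [ 0.5309 -0.3784  0.0118] q [9.944e-01 1.054e-01 0.000e+00 1.000e-04] F [-0.3  0.2 -0.7] M [ 0.04  0.07 -0.06] w 0.0452 g 0.0 j [ 0.71  0.55 -0.22  1.56  0.13  1.05 -0.9 ]
go [-0.005  0.01  -0.722] [ 0.   0.  -0.5] [ 0. -0.  0.]
```

```bash
python3 - <<'E'
from h import *
c=snap('wrist','w1');brass(c);t=snap('top','t1');brass(t);st()
E
```

```text
brass [258.8 224. ] [73.7 80. ] [ 0.5334 -0.3789  0.037 ] depth z [ 0.5396 -0.3761  0.0373]
brass [183.6 218.7] [13.7 14.3] [0.4114 0.2753 0.037 ] depth z [0.4103 0.2742 0.037 ]
t 3.0 p [ 0.5309 -0.3784  0.0116] q [ 0.9944  0.1054 -0.     -0.    ] F [ 0.2 -0.4  0.1] M [-0.01  0.   -0.03] w 0.037 g 0.0 j [ 0.71  0.55 -0.22  1.56  0.13  1.05 -0.9 ]
```

View pics/w1.png

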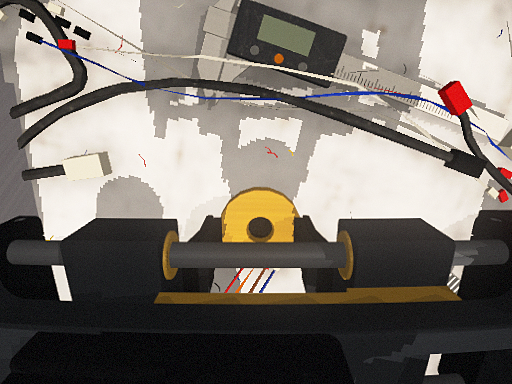

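The bushing's dimple is at (260,228) between the two fingers, which are still closing. I'll check where that is relative to the TCP.

```bash
python3 - <<'E'
from h import *
c=pickle.load(open('w1.pkl','rb'));print(pix(c,260,228,.037))
P=cloud(c)
for u,v in [(222,225),(298,225),(260,190),(200,235),(312,235),(190,255)]: print(u,v,pix(c,u,v,.037).round(4),P[v,u].round(4))
E
python3 -m pendant '[{"dp":[0,0,0],"rotation":[0,0,0],"jaw":0.3},{"dp":[0,0,0],"rotation":[0,0,0],"jaw":0.3}]'
```

```text
[ 0.53089009 -0.38022424  0.037     ]
222 225 [ 0.5278 -0.3558  0.037 ] [ 0.528  -0.3558  0.0376]
298 225 [ 0.538  -0.4038  0.037 ] [ 0.5447 -0.3994  0.0551]
260 190 [ 0.5558 -0.3748  0.037 ] [ 0.5557 -0.3749  0.0367]
200 235 [ 0.5178 -0.343   0.037 ] [ 0.5359 -0.3475  0.0739]
312 235 [ 0.5331 -0.4145  0.037 ] [ 0.5467 -0.4042  0.0711]
190 255 [ 0.502  -0.3386  0.037 ] [ 0.5561 -0.3524  0.1296]
time: 3.25
ee_pos: [0.5309, -0.3784, 0.0116]
eef_rot: [0.994, 0.105, -0.0, 0.0]
ft_force: [-0.2, -0.4, 0.7]
width: 0.0269
grip_force: 0.0
```

```bash
python3 - <<'E'
from h import *
c=snap('scene','s1');brass(c);d=snap('wrist','w2');st()
a=c['image'][190:330,330:512][:,:,::-1]
a=cv2.resize(a,None,fx=3,fy=3,interpolation=cv2.INTER_CUBIC)
b=cv2.resize(d['image'][140:300,120:400][:,:,::-1],None,fx=.9,fy=.9)
cv2.imwrite('pics/m1.png',a);cv2.imwrite('pics/m2.png',d['image'][:,:,::-1])
E
```

```text
brass [369.5 232.5] [12.4 16.6] [ 0.5238 -0.3817  0.037 ] depth z [ 0.5209 -0.3814  0.0364]
t 3.35 p [ 0.5309 -0.3784  0.0117] q [0.9944 0.1054 0.     0.    ] F [-0.6  0.4  0.8] M [-0.    0.05 -0.02] w 0.0265 g 0.0 j [ 0.71  0.55 -0.22  1.56  0.13  1.05 -0.9 ]
```

View pics/m1.png

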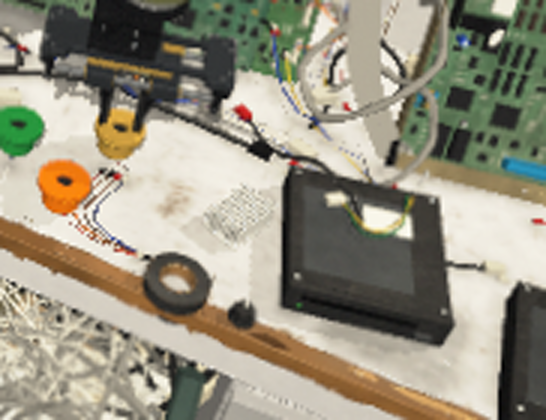

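The fingers are at (130,105) in this crop, at the bushing's rear and top, and the bushing is still upright. A closer look is needed.

```bash
python3 - <<'E'
from h import *
d=pickle.load(open('w2.pkl','rb'));P=cloud(d)
print(d['T'][:3,3])
s=r.read_state();T=R.from_quat(s['eef_rot'])
Q=T.inv().apply((P.reshape(-1,3)-s['ee_pos'])).reshape(P.shape)
m=(abs(Q[...,0])<.03)&(abs(Q[...,1])<.09)&(Q[...,2]<.03)&(Q[...,2]>-.15)
dark=d['image'].max(2)<70
for v in range(210,260,5):
    k=np.where(m[v]&dark[v])[0]
    if len(k): print(v,[(u,*Q[v,u].round(3)) for u in k[::6]])
cv2.imwrite('pics/m3.png',cv2.resize(d['image'][170:300,170:350][:,:,::-1],None,fx=4.4,fy=4.4,interpolation=cv2.INTER_CUBIC))
E
```

```text
[ 0.60021889 -0.36364287  0.20509342]
220 [(np.int64(220), np.float64(0.01), np.float64(-0.022), np.float64(-0.038)), (np.int64(226), np.float64(0.01), np.float64(-0.018), np.float64(-0.039)), (np.int64(232), np.float64(0.009), np.float64(-0.015), np.float64(-0.035)), (np.int64(254), np.float64(0.003), np.float64(-0.002), np.float64(-0.021)), (np.int64(260), np.float64(0.003), np.float64(0.002), np.float64(-0.02)), (np.int64(266), np.float64(0.003), np.float64(0.006), np.float64(-0.021)), (np.int64(283), np.float64(0.009), np.float64(0.016), np.float64(-0.034)), (np.int64(289), np.float64(0.011), np.float64(0.019), np.float64(-0.04))]
225 [(np.int64(218), np.float64(0.011), np.float64(-0.022), np.float64(-0.048)), (np.int64(224), np.float64(0.011), np.float64(-0.019), np.float64(-0.048)), (np.int64(230), np.float64(0.009), np.float64(-0.016), np.float64(-0.043)), (np.int64(249), np.float64(-0.0), np.float64(-0.006), np.float64(-0.02)), (np.int64(255), np.float64(0.0), np.float64(-0.002), np.float64(-0.021)), (np.int64(261), np.float64(0.0), np.float64(0.002), np.float64(-0.022)), (np
[... 3362 characters left out ...]
4(-0.066), np.float64(-0.119)), (np.int64(53), np.float64(0.03), np.float64(-0.063), np.float64(-0.119)), (np.int64(90), np.float64(0.03), np.float64(-0.051), np.float64(-0.118)), (np.int64(472), np.float64(0.029), np.float64(0.067), np.float64(-0.118)), (np.int64(479), np.float64(0.03), np.float64(0.068), np.float64(-0.119)), (np.int64(485), np.float64(0.03), np.float64(0.071), np.float64(-0.119)), (np.int64(491), np.float64(0.029), np.float64(0.073), np.float64(-0.119)), (np.int64(497), np.float64(0.03), np.float64(0.075), np.float64(-0.119)), (np.int64(503), np.float64(0.03), np.float64(0.077), np.float64(-0.119)), (np.int64(509), np.float64(0.029), np.float64(0.079), np.float64(-0.119))]
```

View pics/m3.png

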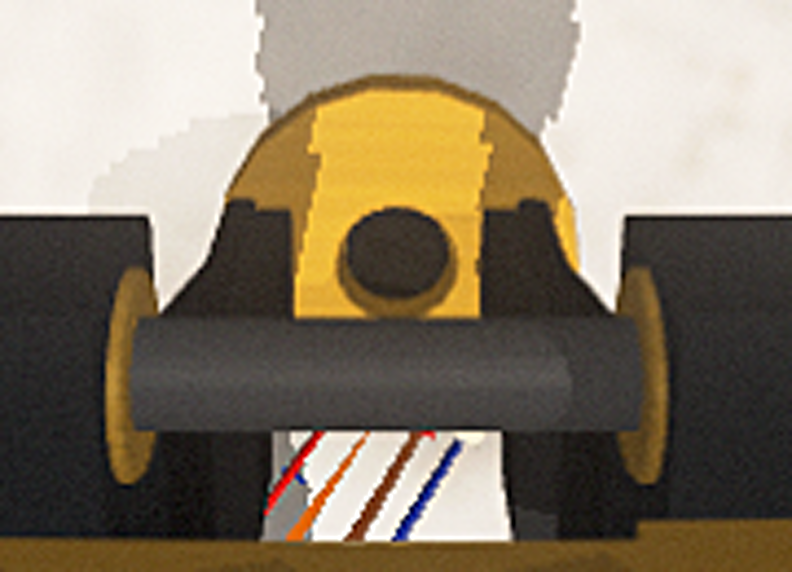

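```bash
python3 - <<'E'
from h import *
for f,st_ in (('w0',([.4750,-.3839,.1988],[.9945,.1043,-.0006,.0001])),('w2',([.5309,-.3784,.0117],[.9944,.1054,0,0]))):
    d=pickle.load(open(f+'.pkl','rb'));P=cloud(d);T=R.from_quat(st_[1])
    Ci=np.linalg.inv(d['T'])
    for q in ([.0095,.015,0],[.0095,.0435,0],[.0095,.0435,-.035]):
        w=T.apply(q)+st_[0]; c=Ci[:3,:3]@w+Ci[:3,3]
        print(f,q,cv2.projectPoints(c.reshape(1,1,3),np.zeros(3),np.zeros(3),d['mtx'],np.array(d['distortion']))[0].ravel().round(1))
    Q=T.inv().apply(P.reshape(-1,3)-st_[0]).reshape(P.shape)
    m=(abs(Q[...,0])<.02)&(abs(Q[...,1])<.07)&(Q[...,2]<.03)&(d['image'].max(2)<60)
    if f=='w0': print('deepest finger z',np.sort(Q[...,2][m])[-20:].round(3))
E
```

```text
w0 [0.0095, 0.015, 0] [278.5 202.4]
w0 [0.0095, 0.0435, 0] [317.7 202.4]
w0 [0.0095, 0.0435, -0.035] [329.6 220. ]
deepest finger z [-0.032 -0.032 -0.032 -0.032 -0.032 -0.032 -0.032 -0.032 -0.032 -0.032
 -0.031 -0.031 -0.031 -0.031 -0.031 -0.031 -0.031 -0.03  -0.03  -0.03 ]
w2 [0.0095, 0.015, 0] [278.  201.6]
w2 [0.0095, 0.0435, 0] [317.2 201.5]
w2 [0.0095, 0.0435, -0.035] [329.1 219. ]
```

The visible fingertips end about 30 mm short of the reported TCP (tool z≈-0.030), so the jaws closed above the flange. I'll open them and go lower carefully, watching the force.

```bash
python3 -m pendant '[{"dp":[0,0,0],"rotation":[0,0,0],"jaw":1},{"dp":[0,0,0],"rotation":[0,0,0],"jaw":1},{"dp":[0,0,0],"rotation":[0,0,0],"jaw":1},{"dp":[0,0,0],"rotation":[0,0,0],"jaw":1},{"dp":[0,-0.01,0],"rotation":[0,0,0],"jaw":1},{"dp":[0,-0.01,0.05],"rotation":[0,0,0],"jaw":1},{"dp":[0,-0.01,0.1],"rotation":[0,0,0],"jaw":1},{"dp":[0,-0.01,0.1],"rotation":[0,0,0],"jaw":1}]' 25;python3 -m pendant '[{"dp":[0,0,0.03],"rotation":[0,0,0],"jaw":1},{"dp":[0,0,0.06],"rotation":[0,0,0],"jaw":1},{"dp":[0,0,0.06],"rotation":[0,0,0],"jaw":1}]'; python3 - <<'E'
from h import *
st();c=snap('wrist','w3');brass(c)
E
```

```text
time: 4.35
ee_pos: [0.5299, -0.3766, -0.0045]
eef_rot: [0.994, 0.105, -0.001, -0.001]
ft_force: [-0.8, -0.2, 0.1]
width: 0.0864
grip_force: 0.0
time: 4.72
ee_pos: [0.5303, -0.3768, -0.0128]
eef_rot: [0.994, 0.105, -0.0, -0.0]
ft_force: [0.3, 0.2, -0.1]
width: 0.0871
grip_force: 0.0
t 4.72 p [ 0.5303 -0.3768 -0.0128] q [ 9.944e-01  1.054e-01 -3.000e-04 -2.000e-04] F [ 0.3  0.2 -0.1] M [0.04 0.04 0.03] w 0.0871 g 0.0 j [ 0.71  0.57 -0.21  1.58  0.14  1.01 -0.91]
brass [262.2 231.6] [66.8 89.4] [ 0.5386 -0.3779  0.037 ] depth z [ 0.5442 -0.3762  0.0373]
brass [262.3 247.2] [79.8 91. ] [ 0.5293 -0.3799  0.037 ] depth z [ 0.5116 -0.3843  0.0373]
```

View pics/w3.png

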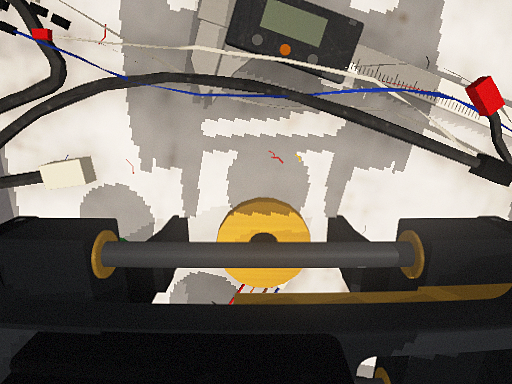

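It's now below z=0 with no contact, so the 30 mm offset holds. The flange at (262,240) sits centred between the open fingers. Now grip.

```bash
python3 -m pendant '[{"dp":[0,-0.01,0.02],"rotation":[0,0,0],"jaw":1},{"dp":[0,-0.01,0.02],"rotation":[0,0,0],"jaw":0.5},{"dp":[0,-0.01,0.02],"rotation":[0,0,0],"jaw":0.5},{"dp":[0,-0.01,0.02],"rotation":[0,0,0],"jaw":0.4},{"dp":[0,-0.01,0.02],"rotation":[0,0,0],"jaw":0.4},{"dp":[0,-0.01,0.02],"rotation":[0,0,0],"jaw":0.4},{"dp":[0,-0.01,0.02],"rotation":[0,0,0],"jaw":0.4}]' 25; python3 -c "
from h import *
st()"
```

```text
time: 5.65
ee_pos: [0.5304, -0.376, -0.0151]
eef_rot: [0.994, 0.105, 0.0, 0.0]
ft_force: [-0.3, -2.1, 1.9]
width: 0.0525
grip_force: 25.2
t 5.65 p [ 0.5304 -0.376  -0.0151] q [9.944e-01 1.053e-01 2.000e-04 4.000e-04] F [-0.3 -2.1  1.9] M [-0.45 -0.08 -0.01] w 0.0525 g 25.245558368624188 j [ 0.71  0.57 -0.21  1.58  0.14  1.   -0.91]
```

```bash
python3 -m pendant '[{"dp":[0,0,-0.2],"rotation":[0,0,0],"jaw":0.4},{"dp":[0,0,-0.45],"rotation":[0,0,0],"jaw":0.4},{"dp":[0,0,-0.7],"rotation":[0,0,0],"jaw":0.4},{"dp":[0,0,-0.7],"rotation":[0,0,0],"jaw":0.4}]'; python3 -c "
from h import *
st(); go([.445,-.15,.095],1.782)"
```

```text
time: 6.15
ee_pos: [0.5319, -0.376, 0.0927]
eef_rot: [0.994, 0.105, 0.002, 0.001]
ft_force: [0.1, 0.8, -2.1]
width: 0.0531
grip_force: 25.2
t 6.15 p [ 0.5319 -0.376   0.0927] q [0.9944 0.1055 0.0019 0.0013] F [ 0.1  0.8 -2.1] M [ 0.01 -0.01  0.03] w 0.0531 g 25.20654072985053 j [ 0.72  0.46 -0.23  1.5   0.11  1.19 -0.89]
go [-0.25  -1.595 -0.021] [ 0.0009  0.0008 -0.5   ] [ 0.0005 -0.0005  0.    ]
```

```bash
python3 -m pendant '[{"dp":[-0.1,-0.3,0],"rotation":[0,0,0],"jaw":0.4},{"dp":[-0.2,-0.6,0],"rotation":[0,0,0],"jaw":0.4},{"dp":[-0.25,-0.9,0],"rotation":[0,0,0],"jaw":0.4}]';python3 -m pendant '[{"dp":[0,-0.3,0],"rotation":[0,0,0],"jaw":0.4},{"dp":[0,-0.6,0],"rotation":[0,0,0],"jaw":0.4},{"dp":[0,-0.7,0],"rotation":[0,0,0],"jaw":0.4},{"dp":[0,-0.7,0],"rotation":[0,0,0],"jaw":0.4},{"dp":[0,-0.7,0],"rotation":[0,0,0],"jaw":0.4}]'; python3 - <<'E'
from h import *
st();c=snap('wrist','w4')
E
```

```text
time: 6.52
ee_pos: [0.4632, -0.2496, 0.088]
eef_rot: [0.994, 0.105, -0.001, -0.001]
ft_force: [0.7, 0.4, -1.6]
width: 0.0532
grip_force: 25.2
time: 7.15
ee_pos: [0.4432, -0.15, 0.0893]
eef_rot: [0.995, 0.105, -0.0, 0.0]
ft_force: [-0.2, -0.3, -1.4]
width: 0.0531
grip_force: 25.2
t 7.15 p [ 0.4432 -0.15    0.0893] q [ 9.945e-01  1.047e-01 -2.000e-04  0.000e+00] F [-0.2 -0.3 -1.4] M [-0.02 -0.01  0.02] w 0.0531 g 25.204221373423934 j [ 0.58  0.1  -0.37  1.97  0.04  1.08 -1.16]
```

View pics/w4.png

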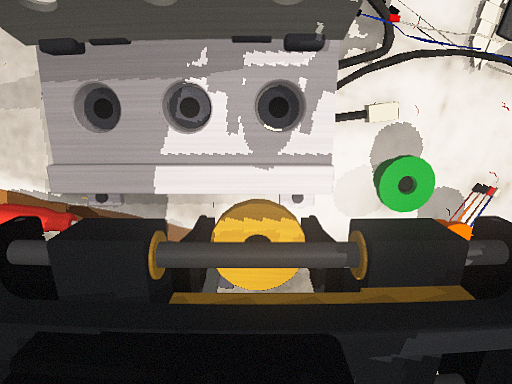

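Wrist view: bore mouths at about (97,108), (188,107) and (280,106). The held bushing's flange spans columns 212 to 305, centred near (258,245). Next, the mouths' exact centres.

```bash
python3 - <<'E'
from h import *
from scipy.optimize import least_squares
c=pickle.load(open('w4.pkl','rb'));P=cloud(c)
g=cv2.GaussianBlur(cv2.cvtColor(c['image'],cv2.COLOR_RGB2GRAY),(3,3),0).astype(float)
s=r.read_state()
Ci=np.linalg.inv(c['T'])
def proj(w):
    q=(Ci[:3,:3]@np.atleast_2d(w).T).T+Ci[:3,3]
    return cv2.projectPoints(q.reshape(-1,1,3),np.zeros(3),np.zeros(3),c['mtx'],np.array(c['distortion']))[0].reshape(-1,2)
# mouth: maximise radial gradient of a 42 mm circle at z=.04 (use depth too)
a=np.linspace(0,2*np.pi,90,endpoint=False)
def ring(cx,cy,R_,z=.04): 
    p=proj(np.c_[cx+R_*np.cos(a),cy+R_*np.sin(a),np.full(90,z)]).astype(np.float32)
    return p
def samp(I,p): return cv2.remap(I.astype(np.float32),p[:,0].copy(),p[:,1].copy(),1).ravel()
Z=np.nan_to_num(P[...,2],nan=0.0)
out=[]
for u,v in [(97,108),(188,107),(280,106)]:
    p0=pix(c,u,v,.04); best=(-1e9,)
    for dx in np.arange(-.006,.0061,.0005):
        for dy in np.arange(-.006,.0061,.0005):
            sc=np.median(samp(g,ring(p0[0]+dx,p0[1]+dy,.0225))-samp(g,ring(p0[0]+dx,p0[1]+dy,.0195)))
            sc=np.mean(np.clip(samp(g,ring(p0[0]+dx,p0[1]+dy,.0225))-samp(g,ring(p0[0]+dx,p0[1]+dy,.0195)),-20,40))
            if sc>best[0]: best=(sc,p0[0]+dx,p0[1]+dy)
    # depth-based: hole pixels with z<.034
    k=(np.abs(P[...,0]-p0[0])<.03)&(np.abs(P[...,1]-p0[1])<.03)&(P[...,2]<.036)&(P[...,2]>.0)
    vv,uu=np.where(k); e=cv2.fitEllipse(cv2.convexHull(np.c_[uu,vv].astype(np.int32)))
    print('guess',p0.round(4),'grad',np.round(best,4),'depthellipse',np.round(e[0],1),np.round(e[1],1),pix(c,*e[0],.04).round(4)); out.append(best[1:])
out=np.array(out);print(np.diff(out,axis=0),np.arctan2(*(out[0]-out[2])[::-1]))
# held flange
hsv=cv2.cvtColor(c['image'],cv2.COLOR_RGB2HSV)
m=(hsv[...,0]>14)&(hsv[...,0]<28)&(hsv[...,1]>110)&(P[...,2]>.11)&(P[...,2]<.16); m[290:]=0;m[:, :200]=0;m[:,320:]=0
vv,uu=np.where(m);q=P[m];zt=np.median(q[:,2]);print('flange top z',np.percentile(q[:,2],[5,50,95]),'tool',s['ee_pos'])
q=q[abs(q[:,2]-zt)<.004]
h=cv2.convexHull(np.c_[q[:,:2]].astype(np.float32)).reshape(-1,2)
f=least_squares(lambda w:np.hypot(h[:,0]-w[0],h[:,1]-w[1])-.027,q[:,:2].mean(0),loss='soft_l1',f_scale=.0007).x
print('flange ctr',f,'hull',len(h),'minenc',cv2.minEnclosingCircle(h), 'off',f-s['ee_pos'][:2])
E
```

```text
guess [ 4.903e-01 -2.000e-04  4.000e-02] grad [ 3.93943e+01  4.90300e-01 -2.00000e-04] depthellipse [ 97.6 107.8] [44.2 50.7] [ 0.4906 -0.0007  0.04  ]
guess [ 0.5063 -0.0772  0.04  ] grad [39.4737  0.5063 -0.0762] depthellipse [186.9 106.3] [47.1 50.9] [ 0.5067 -0.0762  0.04  ]
guess [ 0.5229 -0.1525  0.04  ] grad [38.6027  0.5244 -0.153 ] depthellipse [279.  106.5] [49.4 50.5] [ 0.5223 -0.1517  0.04  ]
[[ 0.01598595 -0.07595289]
 [ 0.0180703  -0.07675969]] 1.7902147300430031
flange top z [0.13892568 0.14178835 0.14278219] tool [ 0.44328987 -0.15002387  0.08934948]
flange ctr [ 0.44198907 -0.15023396] hull 43 minenc ((0.44194620847702026, -0.15013357996940613), 0.02721199207007885) off [-0.0013008  -0.00021009]
```

```bash
python3 -c "
from h import *
go([.5245,-.1521,.034],1.785)";
```

```text
go [0.527 0.126 0.369] [1.000e-04 0.000e+00 4.992e-01] [-0.      0.     -0.0008]
```

```bash
python3 -m pendant '[{"dp":[0.26,0.06,0],"rotation":[0,0,0],"jaw":0.4},{"dp":[0.527,0.126,0],"rotation":[0,0,0],"jaw":0.4},{"dp":[0.527,0.126,0],"rotation":[0,0,0],"jaw":0.4},{"dp":[0.527,0.126,0.2],"rotation":[0,0,0],"jaw":0.4},{"dp":[0.527,0.126,0.36],"rotation":[0,0,0],"jaw":0.4},{"dp":[0.527,0.126,0.36],"rotation":[0,0,0],"jaw":0.4},{"dp":[0.527,0.126,0.36],"rotation":[0,0,0],"jaw":0.4}]'; python3 -c "
from h import *
st();go([.5245,-.1521,.025],1.785)";
```

```text
time: 8.07
ee_pos: [0.5249, -0.1513, 0.0365]
eef_rot: [0.994, 0.105, 0.0, 0.0]
ft_force: [0.1, -0.0, -1.0]
width: 0.0532
grip_force: 25.2
t 8.07 p [ 0.5249 -0.1513  0.0365] q [9.945e-01 1.050e-01 4.000e-04 2.000e-04] F [ 0.1 -0.  -1. ] M [ 0.07  0.01 -0.08] w 0.0532 g 25.206037564203143 j [ 0.51  0.33 -0.37  1.83  0.14  1.01 -1.27]
go [-0.004  0.005  0.077] [-2.000e-04 -1.000e-04  4.994e-01] [ 0.0001 -0.0001 -0.0006]
```

```bash
python3 -m pendant '[{"dp":[-0.003,0.005,0],"rotation":[0,0,0],"jaw":0.4},{"dp":[-0.003,0.005,0.05],"rotation":[0,0,0],"jaw":0.4},{"dp":[-0.003,0.005,0.09],"rotation":[0,0,0],"jaw":0.4},{"dp":[-0.003,0.005,0.1],"rotation":[0,0,0],"jaw":0.4}]'; python3 -c "
from h import *
st()"; python3 -m pendant '[{"dp":[0,0,0.015],"rotation":[0,0,0],"jaw":0.4},{"dp":[0,0,0.03],"rotation":[0,0,0],"jaw":0.4},{"dp":[0,0,0.03],"rotation":[0,0,0],"jaw":0.4}]'; python3 -c "
from h import *
st()"
```

```text
time: 8.57
ee_pos: [0.5238, -0.1513, 0.02]
eef_rot: [0.994, 0.105, -0.0, -0.0]
ft_force: [-0.2, -0.1, -2.6]
width: 0.0531
grip_force: 25.2
t 8.57 p [ 0.5238 -0.1513  0.02  ] q [ 9.944e-01  1.055e-01 -5.000e-04 -2.000e-04] F [-0.2 -0.1 -2.6] M [0.01 0.01 0.04] w 0.0531 g 25.20585648715496 j [ 0.51  0.35 -0.36  1.84  0.15  0.98 -1.28]
time: 8.95
ee_pos: [0.5242, -0.1514, 0.016]
eef_rot: [0.994, 0.105, -0.0, -0.0]
ft_force: [0.4, 0.1, -1.7]
width: 0.053
grip_force: 25.2
t 8.95 p [ 0.5242 -0.1514  0.016 ] q [ 9.944e-01  1.054e-01 -1.000e-04 -0.000e+00] F [ 0.4  0.1 -1.7] M [-0.04  0.01  0.  ] w 0.053 g 25.205915244296193 j [ 0.51  0.35 -0.36  1.84  0.15  0.97 -1.28]
```

```bash
python3 -m pendant '[{"dp":[0,0.003,0.015],"rotation":[0,0,0],"jaw":0.4},{"dp":[0,0.003,0.026],"rotation":[0,0,0],"jaw":0.4},{"dp":[0,0.003,0.026],"rotation":[0,0,0],"jaw":0.4}]'; python3 -m pendant '[{"dp":[0,0,0],"rotation":[0,0,0],"jaw":0.8},{"dp":[0,0,0],"rotation":[0,0,0],"jaw":0.8},{"dp":[0,0,0],"rotation":[0,0,0],"jaw":0.8},{"dp":[0,0,-0.1],"rotation":[0,0,0],"jaw":0.8},{"dp":[0,0,-0.3],"rotation":[0,0,0],"jaw":0.8},{"dp":[0,0,-0.3],"rotation":[0,0,0],"jaw":0.1},{"dp":[0,0,-0.3],"rotation":[0,0,0],"jaw":0},{"dp":[0,0,-0.3],"rotation":[0,0,0],"jaw":0}]';python3 -m pendant '[{"dp":[0,0,0],"rotation":[0,0,0],"jaw":0},{"dp":[0,0,0],"rotation":[0,0,0],"jaw":0},{"dp":[0,0,0],"rotation":[0,0,0],"jaw":0},{"dp":[0,0,0],"rotation":[0,0,0],"jaw":0}]'; python3 - <<'E'
from h import *
st();c=snap('wrist','w5')
hsv=cv2.cvtColor(c['image'],cv2.COLOR_RGB2HSV);P=cloud(c)
m=(hsv[...,0]>14)&(hsv[...,0]<28)&(hsv[...,1]>110)&(P[...,2]>.04)&(P[...,2]<.09)
m[300:]=0
q=P[m];print(len(q),q.mean(0),np.percentile(q[:,2],[5,50,95]),cv2.minEnclosingCircle(q[:,:2].astype(np.float32)))
E
```

```text
time: 9.32
ee_pos: [0.5245, -0.1519, 0.0124]
eef_rot: [0.994, 0.105, 0.0, 0.0]
ft_force: [0.2, 0.0, 1.6]
width: 0.0527
grip_force: 25.2
time: 10.32
ee_pos: [0.5239, -0.1518, 0.0567]
eef_rot: [0.994, 0.105, -0.0, -0.0]
ft_force: [-0.7, 0.7, 0.6]
width: 0.0473
grip_force: 0.0
time: 10.82
ee_pos: [0.5243, -0.1519, 0.0572]
eef_rot: [0.994, 0.105, -0.0, 0.0]
ft_force: [0.1, -0.2, 0.4]
width: 0.0077
grip_force: 0.0
t 10.82 p [ 0.5243 -0.1519  0.0572] q [ 0.9944  0.1054 -0.      0.    ] F [ 0.1 -0.2  0.4] M [0.05 0.03 0.  ] w 0.0077 g 0.0 j [ 0.52  0.3  -0.37  1.81  0.12  1.05 -1.26]
2270 [ 0.53388505 -0.1500929   0.06460597] [0.06118807 0.06485388 0.06594831] ((0.524391770362854, -0.15195724368095398), 0.02664925716817379)
```

```bash
python3 -m pendant '[{"dp":[0,0,0.07],"rotation":[0,0,0],"jaw":0},{"dp":[0,0,0.13],"rotation":[0,0,0],"jaw":0},{"dp":[0,0,0.15],"rotation":[0,0,0],"jaw":0},{"dp":[0,0,0.16],"rotation":[0,0,0],"jaw":0},{"dp":[0,0,0.17],"rotation":[0,0,0],"jaw":0},{"dp":[0,0,0.18],"rotation":[0,0,0],"jaw":0},{"dp":[0,0,0.19],"rotation":[0,0,0],"jaw":0},{"dp":[0,0,0.2],"rotation":[0,0,0],"jaw":0}]'; python3 -m pendant '[{"dp":[0,0,0.01],"rotation":[0,0,0],"jaw":0},{"dp":[0,0,0.02],"rotation":[0,0,0],"jaw":0}]'
```

```text
time: 11.88
ee_pos: [0.5238, -0.1518, 0.0275]
eef_rot: [0.994, 0.105, -0.001, -0.0]
ft_force: [-5.4, 1.1, 7.8]
width: 0.0006
grip_force: 4.1
time: 12.12
ee_pos: [0.5237, -0.1517, 0.0245]
eef_rot: [0.994, 0.105, -0.001, -0.0]
ft_force: [-5.7, 1.6, 7.7]
width: 0.0006
grip_force: 4.2
```

Ring yielding at about 8 N. I'll continue in small steps.

```bash
python3 -m pendant '[{"dp":[0,0,0.01],"rotation":[0,0,0],"jaw":0},{"dp":[0,0,0.02],"rotation":[0,0,0],"jaw":0}]'; python3 -m pendant '[{"dp":[0,0,0.007],"rotation":[0,0,0],"jaw":0}]';python3 -m pendant '[{"dp":[0,0,0.005],"rotation":[0,0,0],"jaw":0}]'
```

```text
time: 12.38
ee_pos: [0.5237, -0.1517, 0.0215]
eef_rot: [0.994, 0.105, -0.001, -0.0]
ft_force: [-6.4, 1.3, 8.5]
width: 0.0004
grip_force: 4.3
time: 12.5
ee_pos: [0.5237, -0.1517, 0.0205]
eef_rot: [0.994, 0.105, -0.001, -0.0]
ft_force: [-5.9, 1.0, 9.2]
width: 0.0006
grip_force: 4.2
time: 12.62
ee_pos: [0.5237, -0.1517, 0.0197]
eef_rot: [0.994, 0.105, -0.001, -0.0]
ft_force: [-6.0, 1.2, 9.3]
width: 0.0006
grip_force: 4.2
```

```bash
python3 -m pendant '[{"dp":[0,0,0.004],"rotation":[0,0,0],"jaw":0}]'; python3 -m pendant '[{"dp":[0,0,0.004],"rotation":[0,0,0],"jaw":0}]';python3 -m pendant '[{"dp":[0,0,0.004],"rotation":[0,0,0],"jaw":0}]'
```

```text
time: 12.75
ee_pos: [0.5237, -0.1517, 0.0191]
eef_rot: [0.994, 0.105, -0.001, -0.0]
ft_force: [-5.7, 1.4, 7.9]
width: 0.0002
grip_force: 4.2
time: 12.88
ee_pos: [0.5237, -0.1517, 0.0186]
eef_rot: [0.994, 0.105, -0.001, -0.0]
ft_force: [-7.5, 1.4, 14.2]
width: 0.0004
grip_force: 7.2
time: 13.0
ee_pos: [0.5237, -0.1517, 0.0185]
eef_rot: [0.994, 0.105, -0.001, -0.0]
ft_force: [-10.9, 2.7, 19.8]
width: 0.0003
grip_force: 9.8
```

```bash
python3 -m pendant '[{"dp":[0,0,-0.1],"rotation":[0,0,0],"jaw":0},{"dp":[-0.1,0,-0.4],"rotation":[0,0,0],"jaw":0.3},{"dp":[-0.4,0,-0.8],"rotation":[0,0,0],"jaw":1},{"dp":[-0.8,0,-0.9],"rotation":[0,0,0],"jaw":1},{"dp":[-0.8,0,-0.9],"rotation":[0,0,0],"jaw":1},{"dp":[-0.8,0,-0.9],"rotation":[0,0,0],"jaw":1}]'; python3 - <<'E'
from h import *
s=st();c=snap('wrist','w6');brass(c,.049);t=snap('top','t2');brass(t)
P=cloud(t);m=(P[...,1]>.1)&(P[...,1]<.45)&(P[...,0]>.35)&(P[...,0]<.75)&(P[...,2]>.06)
hsv=cv2.cvtColor(t['image'],cv2.COLOR_RGB2HSV);m&=(hsv[...,0]<20)&(hsv[...,1]>60)
q=P[m]
for z in (.08,.12,.16,.2,.3,.4):
    k=abs(q[:,2]-z)<.015
    if k.any(): print(z,k.sum(),np.median(q[k],0).round(3))
go([.345,.27,.17],1.785)
E
```

```text
time: 13.75
ee_pos: [0.4074, -0.1773, 0.1533]
eef_rot: [0.994, 0.105, 0.001, 0.001]
ft_force: [1.1, 0.8, -0.3]
width: 0.0423
grip_force: 0.0
t 13.75 p [ 0.4074 -0.1773  0.1533] q [9.945e-01 1.051e-01 8.000e-04 6.000e-04] F [ 1.1  0.8 -0.3] M [0.04 0.03 0.  ] w 0.0423 g 0.0 j [ 0.66 -0.02 -0.35  1.95 -0.01  1.21 -1.04]
brass [257.   64.8] [53.2 56.7] [ 0.5236 -0.1523  0.049 ] depth z [ 0.5239 -0.1524  0.0494]
brass [183.6 218.6] [13.7 14.1] [0.4115 0.2755 0.037 ] depth z [0.4135 0.2745 0.0369]
0.08 32 [0.492 0.36  0.081]
0.12 34 [0.513 0.333 0.12 ]
0.16 47 [0.533 0.309 0.159]
0.2 54 [0.557 0.281 0.204]
0.3 66 [0.608 0.224 0.3  ]
0.4 77 [0.661 0.161 0.401]
go [ 0.217 -2.998 -0.117] [-0.000e+00  1.000e-04  4.997e-01] [-0.0001 -0.     -0.0003]
```

```bash
python3 -m pendant '[{"dp":[0,-0.3,-0.05],"rotation":[0,0,0],"jaw":1},{"dp":[0,-0.65,-0.12],"rotation":[0,0,0],"jaw":1},{"dp":[0.07,-1,-0.12],"rotation":[0,0,0],"jaw":1}]'; python3 -m pendant '[{"dp":[0.0,-0.35,0],"rotation":[0,0,0],"jaw":1},{"dp":[0.04,-0.7,0],"rotation":[0,0,0],"jaw":1},{"dp":[0.07,-1,0],"rotation":[0,0,0],"jaw":1}]';python3 -m pendant '[{"dp":[0.0,-0.35,0],"rotation":[0,0,0],"jaw":1},{"dp":[0.04,-0.7,0],"rotation":[0,0,0],"jaw":1},{"dp":[0.07,-0.95,0],"rotation":[0,0,0],"jaw":1},{"dp":[0.07,-0.95,0],"rotation":[0,0,0],"jaw":1},{"dp":[0.07,-0.95,0],"rotation":[0,0,0],"jaw":1}]'; python3 - <<'E'
from h import *
st();c=snap('wrist','w7');brass(c)
go([.4115,.2755,.035],1.785)
E
```

```text
time: 14.22
ee_pos: [0.3862, -0.026, 0.1707]
eef_rot: [0.994, 0.106, 0.0, -0.0]
ft_force: [1.2, 0.3, 0.6]
width: 0.0802
grip_force: 0.0
time: 14.6
ee_pos: [0.3644, 0.1238, 0.1703]
eef_rot: [0.994, 0.107, -0.0, -0.001]
ft_force: [0.8, -0.1, 0.3]
width: 0.0867
grip_force: 0.0
time: 15.22
ee_pos: [0.3449, 0.2624, 0.1702]
eef_rot: [0.994, 0.106, -0.001, -0.0]
ft_force: [-0.3, 0.5, 0.2]
width: 0.087
grip_force: 0.0
t 15.22 p [0.3449 0.2624 0.1702] q [ 9.944e-01  1.058e-01 -8.000e-04 -4.000e-04] F [-0.3  0.5  0.2] M [-0.02  0.01  0.02] w 0.087 g 0.0 j [ 0.31 -0.06 -1.01  1.92 -0.05  1.25 -2.04]
brass [176.5  37.3] [17.8 44.6] [0.4751 0.3794 0.037 ] depth z [0.4656 0.3841 0.0375]
brass [260.2 117.3] [46.7 48.3] [0.4111 0.2734 0.037 ] depth z [0.4115 0.2735 0.0374]
go [0.453 0.004 0.901] [3.000e-04 1.000e-04 4.995e-01] [-0.0001  0.0002 -0.0005]
```

View pics/w7.png

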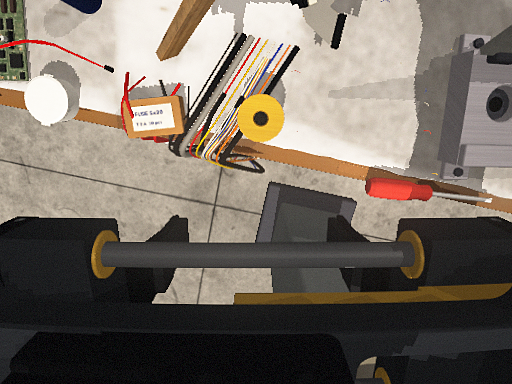

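Bushing at (260,117), with a wire bundle from (240,40) to (190,150) and a fuse box at (152,117) to its left; the batten foot is near (170,50). Next I'll check the heights where the fingers will land.

```bash
python3 - <<'E'
from h import *
c=pickle.load(open('w7.pkl','rb'));P=cloud(c)
f=np.array([.4125,.2736])
for yaw in (1.785,2.2,1.4,1.0):
    y=np.array([np.cos(yaw),np.sin(yaw)]);x=np.array([y[1],-y[0]])
    d=P[...,:2]-f; a=d@y;b=d@x
    for sg in (1,-1):
        m=(sg*a>.040)&(sg*a<.064)&(abs(b)<.014)
        print(yaw,sg,m.sum(),np.nanpercentile(P[...,2][m],[50,95,100]).round(3))
for u,v in [(183,115),(150,110),(200,130),(230,90)]: print((u,v),P[v,u].round(3))
go([.4125,.2736,.035],1.785)
E
```

```text
1.785 1 465 [0.012 0.019 0.021]
1.785 -1 436 [0.002 0.003 0.004]
2.2 1 1969 [0.286 0.295 0.296]
2.2 -1 453 [0.002 0.003 0.004]
1.4 1 496 [0.013 0.019 0.021]
1.4 -1 2049 [0.287 0.295 0.297]
1.0 1 515 [0.011 0.015 0.02 ]
1.0 -1 10230 [0.298 0.314 0.316]
(183, 115) [0.394 0.365 0.015]
(150, 110) [0.392 0.403 0.021]
(200, 130) [0.381 0.342 0.014]
(230, 90) [0.435 0.316 0.001]
go [0.457 0.017 0.901] [3.000e-04 1.000e-04 4.995e-01] [-0.0001  0.0002 -0.0005]
```

```bash
python3 -m pendant '[{"dp":[0.22,0.01,0.2],"rotation":[0,0,0],"jaw":0.76},{"dp":[0.457,0.017,0.5],"rotation":[0,0,0],"jaw":0.76},{"dp":[0.457,0.017,0.85],"rotation":[0,0,0],"jaw":0.76},{"dp":[0.457,0.017,0.9],"rotation":[0,0,0],"jaw":0.76},{"dp":[0.457,0.017,0.9],"rotation":[0,0,0],"jaw":0.76},{"dp":[0.457,0.017,0.9],"rotation":[0,0,0],"jaw":0.76}]'; python3 - <<'E'
from h import *
st();go([.4125,.2736,-.01],1.785)
E
```

```text
time: 16.02
ee_pos: [0.4139, 0.2746, 0.0378]
eef_rot: [0.994, 0.105, 0.002, -0.0]
ft_force: [0.5, 0.1, -0.7]
width: 0.0661
grip_force: 0.0
t 16.02 p [0.4139 0.2746 0.0378] q [ 9.944e-01  1.053e-01  1.700e-03 -1.000e-04] F [ 0.5  0.1 -0.7] M [ 0.02  0.02 -0.03] w 0.0661 g 0.0 j [ 0.18  0.36 -0.97  1.93  0.35  1.03 -2.3 ]
go [-0.012  0.004  0.319] [-0.0009 -0.      0.4995] [ 0.     -0.0005 -0.0005]
```

```bash
python3 -m pendant '[{"dp":[-0.01,0.005,0],"rotation":[0,0,0],"jaw":0.76},{"dp":[-0.01,0.005,0.1],"rotation":[0,0,0],"jaw":0.76},{"dp":[-0.01,0.005,0.2],"rotation":[0,0,0],"jaw":0.76},{"dp":[-0.01,0.005,0.25],"rotation":[0,0,0],"jaw":0.76}]';python3 -m pendant '[{"dp":[0,0,0.06],"rotation":[0,0,0],"jaw":0.76},{"dp":[0,0,0.06],"rotation":[0,0,0],"jaw":0.5},{"dp":[0,0,0.06],"rotation":[0,0,0],"jaw":0.4},{"dp":[0,0,0.06],"rotation":[0,0,0],"jaw":0.4},{"dp":[0,0,0.06],"rotation":[0,0,0],"jaw":0.4}]' 25; python3 - <<'E'
from h import *
st();
E
```

```text
time: 16.52
ee_pos: [0.4105, 0.2726, -0.0034]
eef_rot: [0.994, 0.106, -0.001, 0.0]
ft_force: [0.2, -0.0, 0.5]
width: 0.0661
grip_force: 0.0
time: 17.15
ee_pos: [0.4115, 0.2731, -0.0107]
eef_rot: [0.994, 0.105, 0.0, 0.0]
ft_force: [-0.9, -1.3, -1.2]
width: 0.0532
grip_force: 25.0
t 17.15 p [ 0.4115  0.2731 -0.0107] q [9.944e-01 1.054e-01 2.000e-04 0.000e+00] F [-0.9 -1.3 -1.2] M [-0.04  0.04 -0.  ] w 0.0532 g 24.999787509441376 j [ 0.13  0.43 -0.93  1.97  0.42  0.95 -2.36]
```

```bash
python3 -m pendant '[{"dp":[0,0,-0.2],"rotation":[0,0,0],"jaw":0.4},{"dp":[0,0,-0.45],"rotation":[0,0,0],"jaw":0.4},{"dp":[0,0,-0.7],"rotation":[0,0,0],"jaw":0.4},{"dp":[0,0,-0.7],"rotation":[0,0,0],"jaw":0.4},{"dp":[-0.1,0.3,-0.7],"rotation":[0,0,0],"jaw":0.4},{"dp":[-0.2,0.6,-0.7],"rotation":[0,0,0],"jaw":0.4},{"dp":[-0.2,0.9,-0.7],"rotation":[0,0,0],"jaw":0.4}]'; python3 - <<'E'
from h import *
st();go([.41,0,.09],1.785)
E
```

```text
time: 18.02
ee_pos: [0.4092, 0.1328, 0.0932]
eef_rot: [0.994, 0.106, -0.0, 0.001]
ft_force: [1.0, -0.6, -1.1]
width: 0.0532
grip_force: 25.0
t 18.02 p [0.4092 0.1328 0.0932] q [ 9.944e-01  1.055e-01 -5.000e-04  7.000e-04] F [ 1.  -0.6 -1.1] M [-0.06 -0.1  -0.05] w 0.0532 g 25.001268088817596 j [ 0.58  0.06 -1.    2.03  0.05  1.09 -1.81]
go [-0.18   0.867  0.023] [ 3.000e-04 -3.000e-04  4.996e-01] [ 0.0002  0.0002 -0.0004]
```

```bash
python3 -m pendant '[{"dp":[-0.06,0.3,0],"rotation":[0,0,0],"jaw":0.4},{"dp":[-0.12,0.6,0],"rotation":[0,0,0],"jaw":0.4},{"dp":[-0.18,0.86,0],"rotation":[0,0,0],"jaw":0.4},{"dp":[-0.18,0.86,0],"rotation":[0,0,0],"jaw":0.4},{"dp":[-0.18,0.86,0],"rotation":[0,0,0],"jaw":0.4}]'; cat > fl.py <<'E'
from h import *
from scipy.optimize import least_squares
import sys
s=st();c=snap('wrist',sys.argv[1]);P=cloud(c)
hsv=cv2.cvtColor(c['image'],cv2.COLOR_RGB2HSV)
z0=s['ee_pos'][2]+.05
m=(hsv[...,0]>14)&(hsv[...,0]<28)&(hsv[...,1]>110)&(abs(P[...,2]-z0)<.02); m[290:]=0;m[:, :200]=0;m[:,320:]=0
q=P[m];zt=np.median(q[:,2]);q=q[abs(q[:,2]-zt)<.004]
h=cv2.convexHull(q[:,:2].astype(np.float32)).reshape(-1,2)
f=least_squares(lambda w:np.hypot(h[:,0]-w[0],h[:,1]-w[1])-.027,q[:,:2].mean(0),loss='soft_l1',f_scale=.0007).x
print('top-ee',zt-s['ee_pos'][2],'off',f-s['ee_pos'][:2])
k=(abs(P[...,0]-.4905)<.03)&(abs(P[...,1]+.0005)<.03)&(P[...,2]<.036)&(P[...,2]>0)
vv,uu=np.where(k); e=cv2.fitEllipse(cv2.convexHull(np.c_[uu,vv].astype(np.int32))); print('bore0',np.round(e[0],1),np.round(e[1],1),pix(c,*e[0],.04))
brass(c,.049)
go(np.r_[np.array([.4905,-.0005])-(f-s['ee_pos'][:2]),.09],1.785)
E
python3 fl.py w8
```

```text
time: 18.65
ee_pos: [0.4106, 0.0036, 0.0937]
eef_rot: [0.994, 0.106, -0.0, -0.0]
ft_force: [1.2, -0.3, -0.8]
width: 0.053
grip_force: 25.0
t 18.65 p [0.4106 0.0036 0.0937] q [ 9.944e-01  1.055e-01 -3.000e-04 -1.000e-04] F [ 1.2 -0.3 -0.8] M [0.06 0.04 0.02] w 0.053 g 24.999955594539642 j [ 0.76 -0.02 -0.85  2.08 -0.02  1.08 -1.44]
top-ee 0.04802300197788857 off [-1.09420185e-03  3.20934524e-05]
bore0 [280.  106.3] [48.3 49.5] [0.49015562 0.00089767 0.04      ]
brass [461.7 108.3] [60.3 68.4] [ 0.5229 -0.1496  0.049 ] depth z [ 0.523  -0.1499  0.0493]
go [0.521 0.143 0.025] [1.000e-04 1.000e-04 4.997e-01] [-0.0001  0.0001 -0.0003]
```

```bash
python3 -c "
from h import *
go([.4919,.0002,.042],1.785)"; python3 -m pendant '[{"dp":[0.26,0.07,0],"rotation":[0,0,0],"jaw":0.4},{"dp":[0.53,0.138,0],"rotation":[0,0,0],"jaw":0.4},{"dp":[0.53,0.138,0],"rotation":[0,0,0],"jaw":0.4},{"dp":[0.53,0.138,0.17],"rotation":[0,0,0],"jaw":0.4},{"dp":[0.53,0.138,0.33],"rotation":[0,0,0],"jaw":0.4},{"dp":[0.53,0.138,0.33],"rotation":[0,0,0],"jaw":0.4},{"dp":[0.53,0.138,0.33],"rotation":[0,0,0],"jaw":0.4}]'; python3 -c "
from h import *
st();go([.4919,.0002,.022],1.785)"
```

```text
go [0.524 0.139 0.345] [1.000e-04 1.000e-04 4.997e-01] [-0.0001  0.0001 -0.0003]
time: 19.58
ee_pos: [0.4932, 0.0001, 0.0456]
eef_rot: [0.994, 0.106, 0.0, 0.0]
ft_force: [-0.7, -1.0, -1.5]
width: 0.053
grip_force: 25.0
t 19.57 p [4.932e-01 1.000e-04 4.560e-02] q [9.944e-01 1.059e-01 4.000e-04 1.000e-04] F [-0.7 -1.  -1.5] M [-0.02 -0.05 -0.05] w 0.053 g 24.999840259552002 j [ 0.66  0.29 -0.84  1.93  0.25  1.02 -1.65]
go [-0.009 -0.003  0.157] [-2.000e-04 -1.000e-04  4.997e-01] [ 0.     -0.0001 -0.0003]
```

```bash
python3 -m pendant '[{"dp":[-0.008,-0.003,0],"rotation":[0,0,0],"jaw":0.4},{"dp":[-0.008,-0.003,0.05],"rotation":[0,0,0],"jaw":0.4},{"dp":[-0.008,-0.003,0.1],"rotation":[0,0,0],"jaw":0.4},{"dp":[-0.008,-0.003,0.13],"rotation":[0,0,0],"jaw":0.4}]'; python3 -c "
from h import *
st()"; python3 -m pendant '[{"dp":[0,0,0.02],"rotation":[0,0,0],"jaw":0.4},{"dp":[0,0,0.04],"rotation":[0,0,0],"jaw":0.4},{"dp":[0,0,0.04],"rotation":[0,0,0],"jaw":0.4}]'; python3 -c "
from h import *
st()"
```

```text
time: 20.08
ee_pos: [0.4914, -0.0004, 0.0244]
eef_rot: [0.994, 0.105, -0.0, -0.0]
ft_force: [-0.7, -0.0, 0.0]
width: 0.0534
grip_force: 25.0
t 20.07 p [ 4.914e-01 -4.000e-04  2.440e-02] q [ 9.944e-01  1.054e-01 -3.000e-04 -1.000e-04] F [-0.7 -0.   0. ] M [ 0.12  0.06 -0.03] w 0.0534 g 24.99996453523636 j [ 0.65  0.32 -0.83  1.95  0.28  0.98 -1.67]
time: 20.45
ee_pos: [0.4916, -0.0, 0.0189]
eef_rot: [0.994, 0.106, -0.0, -0.0]
ft_force: [-0.3, 2.4, -3.6]
width: 0.0532
grip_force: 25.0
t 20.45 p [ 0.4916 -0.      0.0189] q [ 9.944e-01  1.055e-01 -2.000e-04 -2.000e-04] F [-0.3  2.4 -3.6] M [ 0.62  0.12 -0.07] w 0.0532 g 24.999743700027466 j [ 0.64  0.33 -0.82  1.96  0.29  0.97 -1.68]
```

```bash
python3 -m pendant '[{"dp":[0,0,0.013],"rotation":[0,0,0],"jaw":0.4},{"dp":[0,0,0.013],"rotation":[0,0,0],"jaw":0.4}]'; python3 -m pendant '[{"dp":[0,0,0],"rotation":[0,0,0],"jaw":0.8},{"dp":[0,0,0],"rotation":[0,0,0],"jaw":0.8},{"dp":[0,0,0],"rotation":[0,0,0],"jaw":0.8},{"dp":[0,0,-0.1],"rotation":[0,0,0],"jaw":0.8},{"dp":[0,0,-0.27],"rotation":[0,0,0],"jaw":0.8},{"dp":[0,0,-0.27],"rotation":[0,0,0],"jaw":0.1},{"dp":[0,0,-0.27],"rotation":[0,0,0],"jaw":0},{"dp":[0,0,-0.27],"rotation":[0,0,0],"jaw":0}]';python3 -m pendant '[{"dp":[0,0,0],"rotation":[0,0,0],"jaw":0},{"dp":[0,0,0],"rotation":[0,0,0],"jaw":0},{"dp":[0,0,0],"rotation":[0,0,0],"jaw":0},{"dp":[0,0,0],"rotation":[0,0,0],"jaw":0},{"dp":[0,0,0],"rotation":[0,0,0],"jaw":0}]'; python3 - <<'E'
from h import *
st();c=snap('wrist','w9')
hsv=cv2.cvtColor(c['image'],cv2.COLOR_RGB2HSV);P=cloud(c)
m=(hsv[...,0]>14)&(hsv[...,0]<28)&(hsv[...,1]>110)&(P[...,2]>.04)&(P[...,2]<.09)&(abs(P[...,1])<.05)
m[300:]=0
q=P[m];print(len(q),q.mean(0),np.percentile(q[:,2],[5,50,95]),cv2.minEnclosingCircle(q[:,:2].astype(np.float32)))
E
```

```text
time: 20.7
ee_pos: [0.4917, 0.0, 0.0172]
eef_rot: [0.994, 0.106, 0.0, -0.0]
ft_force: [-0.2, 3.5, -0.1]
width: 0.0529
grip_force: 25.0
time: 21.7
ee_pos: [0.4913, -0.0005, 0.0572]
eef_rot: [0.994, 0.105, -0.0, -0.0]
ft_force: [-0.4, -0.9, -0.4]
width: 0.0474
grip_force: 0.0
time: 22.32
ee_pos: [0.4917, -0.0004, 0.0577]
eef_rot: [0.994, 0.105, 0.0, 0.0]
ft_force: [0.5, 0.4, 0.3]
width: 0.0024
grip_force: 0.0
t 22.32 p [ 4.917e-01 -4.000e-04  5.770e-02] q [0.9944 0.1054 0.     0.    ] F [0.5 0.4 0.3] M [ 0.   -0.07 -0.  ] w 0.0024 g 0.0 j [ 0.68  0.27 -0.85  1.93  0.23  1.05 -1.63]
2098 [0.50297441 0.00253738 0.06500808] [0.06220084 0.06528379 0.0663448 ] ((0.4923709034919739, 0.00029264017939567566), 0.026646427810192108)
```

```bash
python3 -m pendant '[{"dp":[0,0,0.07],"rotation":[0,0,0],"jaw":0},{"dp":[0,0,0.13],"rotation":[0,0,0],"jaw":0},{"dp":[0,0,0.15],"rotation":[0,0,0],"jaw":0},{"dp":[0,0,0.16],"rotation":[0,0,0],"jaw":0},{"dp":[0,0,0.17],"rotation":[0,0,0],"jaw":0},{"dp":[0,0,0.18],"rotation":[0,0,0],"jaw":0},{"dp":[0,0,0.19],"rotation":[0,0,0],"jaw":0},{"dp":[0,0,0.2],"rotation":[0,0,0],"jaw":0}]'; python3 -m pendant '[{"dp":[0,0,0.01],"rotation":[0,0,0],"jaw":0},{"dp":[0,0,0.02],"rotation":[0,0,0],"jaw":0},{"dp":[0,0,0.03],"rotation":[0,0,0],"jaw":0},{"dp":[0,0,0.04],"rotation":[0,0,0],"jaw":0}]'; python3 -m pendant '[{"dp":[0,0,0.005],"rotation":[0,0,0],"jaw":0}]'; python3 -m pendant '[{"dp":[0,0,0.004],"rotation":[0,0,0],"jaw":0}]'
```

```text
time: 23.38
ee_pos: [0.4914, -0.0003, 0.0279]
eef_rot: [0.994, 0.105, -0.0, 0.0]
ft_force: [-4.6, -0.3, 9.5]
width: 0.0006
grip_force: 4.2
time: 23.88
ee_pos: [0.4913, -0.0003, 0.0219]
eef_rot: [0.994, 0.105, -0.001, 0.0]
ft_force: [-5.5, -0.3, 9.6]
width: 0.0003
grip_force: 4.3
time: 24.0
ee_pos: [0.4913, -0.0003, 0.0212]
eef_rot: [0.994, 0.105, -0.001, 0.0]
ft_force: [-4.6, 0.2, 8.5]
width: 0.0002
grip_force: 4.2
time: 24.12
ee_pos: [0.4913, -0.0003, 0.0206]
eef_rot: [0.994, 0.105, -0.001, 0.0]
ft_force: [-4.9, 0.4, 9.5]
width: 0.0002
grip_force: 4.2
```

```bash
python3 -m pendant '[{"dp":[0,0,0.005],"rotation":[0,0,0],"jaw":0}]'; python3 -m pendant '[{"dp":[0,0,0.004],"rotation":[0,0,0],"jaw":0}]'; python3 -m pendant '[{"dp":[0,0,0.004],"rotation":[0,0,0],"jaw":0}]'; python3 -m pendant '[{"dp":[0,0,0.003],"rotation":[0,0,0],"jaw":0}]'
```

```text
time: 24.25
ee_pos: [0.4913, -0.0003, 0.0198]
eef_rot: [0.994, 0.105, -0.001, 0.0]
ft_force: [-4.6, 0.0, 9.5]
width: 0.0005
grip_force: 4.3
time: 24.38
ee_pos: [0.4913, -0.0003, 0.0192]
eef_rot: [0.994, 0.105, -0.001, 0.0]
ft_force: [-5.5, 0.2, 7.8]
width: 0.0006
grip_force: 4.2
time: 24.5
ee_pos: [0.4912, -0.0003, 0.0186]
eef_rot: [0.994, 0.105, -0.001, 0.0]
ft_force: [-5.7, -0.9, 11.2]
width: 0.0006
grip_force: 5.8
time: 24.62
ee_pos: [0.4913, -0.0003, 0.0185]
eef_rot: [0.994, 0.105, -0.001, 0.0]
ft_force: [-8.8, 0.9, 18.2]
width: 0.0003
grip_force: 9.1
```

```bash
python3 -m pendant '[{"dp":[0,0,-0.1],"rotation":[0,0,0],"jaw":0},{"dp":[-0.1,0,-0.4],"rotation":[0,0,0],"jaw":0},{"dp":[-0.4,0.2,-0.8],"rotation":[0,0,0],"jaw":0},{"dp":[-0.8,0.45,-1],"rotation":[0,0,0],"jaw":0},{"dp":[-0.8,0.45,-1],"rotation":[0,0,0],"jaw":0},{"dp":[-0.8,0.45,-1],"rotation":[0,0,0],"jaw":0}]'; python3 - <<'E'
from h import *
s=st();c=snap('wrist','w10');brass(c,.049);t=snap('top','t3');brass(t);brass(t,.049);sc=snap('scene','s3')
A=np.vstack([cloud(x).reshape(-1,3) for x in (c,t,sc)])
col=np.vstack([x['image'].reshape(-1,3) for x in (c,t,sc)])
# block frame: y axis yaw 1.785
y=np.array([np.cos(1.785),np.sin(1.785)]);x=np.array([y[1],-y[0]]);b1=np.array([.5072,-.0762])
d=A[:,:2]-b1;X=d@x;Y=d@y;Z=A[:,2]
m=(abs(Y)<.13)&(X>.03)&(X<.25)&(Z>.07)&(Z<.25)
from numpy.linalg import svd
i=np.arange(3)
N=[len(v)for v in [np.zeros(384*512)]*3]
for j,nm in enumerate(('wrist','top','scene')):
    k=np.zeros(len(A),bool);k[j*196608:(j+1)*196608]=True;k&=m
    if k.sum()<50: print(nm,k.sum());continue
    Q=np.c_[X,Y,Z][k]; 
    for it in range(4):
        ce=np.median(Q,0);u,s_,vt=svd(Q-Q.mean(0),full_matrices=False);n=vt[2];dd=abs((Q-Q.mean(0))@n);Q=Q[dd<max(.004,np.percentile(dd,70))]
    n*=np.sign(n[0]);print(nm,len(Q),'normal',n.round(3),'mean',Q.mean(0).round(4),'x@z=.051',Q.mean(0)[0]-n[2]/n[0]*(.051-Q.mean(0)[2]),'zmax',Q[:,2].max(),'Yrange',Q[:,1].min(),Q[:,1].max())
dk=(col.max(1)<60)&(X>.06)&(X<.25)&(abs(Y)<.13)&(Z>.09)
print('dark',dk.sum(),np.c_[X,Y,Z][dk].min(0),np.c_[X,Y,Z][dk].max(0),np.median(np.c_[X,Y,Z][dk],0))
# face/rail extents
f=(abs(Z-.051)<.004)&(X<-.02)&(X>-.1)&(abs(Y)<.12);print('rail X',np.percentile(X[f],[2,50,98]))
f=(Z>.036)&(Z<.055)&(abs(X)<.05)&(abs(Y)<.16);print('Y ext',np.percentile(Y[f],[.5,99.5]))
im=t['image'][90:260,100:420][:,:,::-1];cv2.imwrite('pics/t3b.png',cv2.resize(im,None,fx=2.5,fy=2.5,interpolation=cv2.INTER_CUBIC))
E
```

```text
time: 25.38
ee_pos: [0.3885, -0.0933, 0.1695]
eef_rot: [0.995, 0.104, 0.001, 0.002]
ft_force: [0.0, 0.8, 0.1]
width: 0.0004
grip_force: 0.0
t 25.38 p [ 0.3885 -0.0933  0.1695] q [0.9946 0.1037 0.0012 0.0016] F [0.  0.8 0.1] M [ 0.01  0.03 -0.02] w 0.0004 g 0.0 j [ 0.99 -0.16 -0.77  2.   -0.12  1.25 -1.11]
brass [337.3  67.2] [49.7 54.4] [ 0.5232 -0.1517  0.049 ] depth z [ 0.5236 -0.1516  0.0494]
brass [190.6  68.7] [50.1 53.9] [ 0.4896 -0.0005  0.049 ] depth z [ 0.4895 -0.0008  0.0494]
brass [298.2 186.9] [13.7 13.9] [ 0.5237 -0.1501  0.049 ] depth z [ 0.5236 -0.1497  0.0487]
brass [257.2 196.4] [13.5 13.9] [0.49   0.0017 0.049 ] depth z [0.4881 0.0023 0.0493]
wrist 737 normal [ 0.97  -0.006 -0.244] mean [ 0.056  -0.0059  0.072 ] x@z=.051 0.0506622536953974 zmax 0.07663051113366265 Yrange -0.12483638397312968 0.1250695509711384
top 341 normal [ 0.07  -0.056  0.996] mean [ 0.1236 -0.0227  0.1284] x@z=.051 1.219794515148477 zmax 0.15048188306607257 Yrange -0.12783199698181866 0.12672742240014007
scene 299 normal [0.008 0.197 0.98 ] mean [ 0.1043 -0.0382  0.1069] x@z=.051 6.739349102709898 zmax 0.13167829804120013 Yrange -0.12985924927777634 0.12403494904718954
dark 191 [ 0.07206358 -0.12999133  0.09108627] [0.24869921 0.11417693 0.17409354] [ 0.21480917 -0.10281191  0.12583162]
rail X [-0.07341729 -0.05968854 -0.02166719]
Y ext [-0.1229735   0.12475741]
```

View pics/t3b.png

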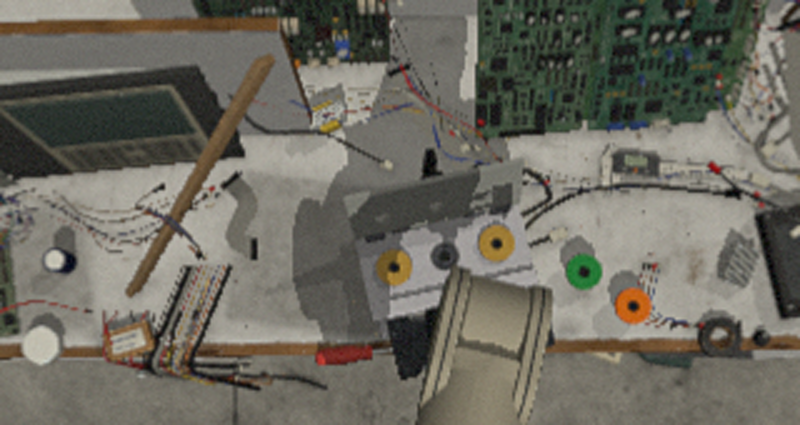

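Both bushings are seated at crop (394,267) and (496,242), with the middle bore empty at (445,256) and no third brass bushing on the bench. The knob shows at (430,163) behind the open plate, which is at about 104°. Now I'll check what is behind the plate.

```bash
python3 - <<'E'
from h import *
t=pickle.load(open('t3.pkl','rb'));P=cloud(t)
y=np.array([np.cos(1.785),np.sin(1.785)]);x=np.array([y[1],-y[0]]);b1=np.array([.5065,-.0762])
d=P[...,:2]-b1;X=d@x;Y=d@y;Z=P[...,2]
print('knob px',X[155,272],Y[155,272],Z[155,272])
for a in np.arange(.03,.33,.02):
    print(round(a,2),[ (lambda k: round(float(np.nanpercentile(Z[k],97)),3) if k.sum()>2 else None)((X>a)&(X<a+.02)&(Y>b)&(Y<b+.04)) for b in np.arange(-.2,.2,.04)])
m=(t['image'].max(2)<55)&(X>.06)&(X<.16)&(abs(Y)<.08)&(Z>.08)
print(np.c_[X,Y,Z][m].round(3) if 0 else np.c_[X[m],Y[m],Z[m]].round(3)[:40])
E
```

```text
knob px 0.11649968225102524 0.0007057438694930621 0.17092004672005623
0.03 [0.011, 0.037, 0.059, 0.056, 0.044, 0.045, 0.044, 0.06, 0.043, 0.008]
0.05 [0.013, 0.093, 0.107, 0.101, 0.1, 0.101, 0.099, 0.102, 0.089, 0.007]
0.07 [0.019, 0.157, 0.167, 0.162, 0.163, 0.163, 0.161, 0.161, 0.149, 0.007]
0.09 [0.01, 0.076, 0.173, 0.173, 0.173, 0.172, 0.173, 0.172, 0.168, 0.007]
0.11 [0.006, 0.007, 0.012, 0.012, 0.173, 0.172, 0.004, 0.004, 0.006, 0.005]
0.13 [0.006, 0.006, 0.009, 0.007, 0.167, 0.165, 0.009, 0.006, 0.006, 0.006]
0.15 [0.046, 0.026, 0.037, 0.015, 0.004, 0.007, 0.026, 0.007, 0.007, 0.007]
0.17 [0.069, 0.06, 0.062, 0.047, 0.007, 0.006, 0.037, 0.059, 0.007, 0.008]
0.19 [0.094, 0.086, 0.078, 0.061, 0.013, 0.006, 0.008, 0.079, 0.101, 0.431]
0.21 [0.145, 0.117, 0.12, 0.022, 0.1, 0.058, 0.086, 0.129, 0.147, 0.44]
0.23 [0.153, 0.143, 0.136, 0.045, 0.117, 0.088, 0.079, 0.085, 0.429, 0.39]
0.25 [0.193, 0.17, 0.163, 0.064, 0.13, 0.135, 0.111, 0.137, 0.438, 0.439]
0.27 [0.215, 0.205, 0.193, 0.007, 0.152, 0.141, 0.007, 0.008, 0.03, 0.437]
0.29 [0.418, 0.412, 0.356, 0.008, 0.01, 0.174, 0.006, 0
[... 425 characters left out ...]
73]
 [ 0.126 -0.005  0.168]
 [ 0.126  0.005  0.166]
 [ 0.124  0.002  0.168]
 [ 0.124 -0.001  0.166]
 [ 0.123 -0.004  0.169]
 [ 0.123  0.006  0.162]
 [ 0.121  0.003  0.168]
 [ 0.119  0.     0.174]
 [ 0.119 -0.003  0.172]
 [ 0.118 -0.007  0.172]
 [ 0.121  0.006  0.155]
 [ 0.118  0.004  0.167]
 [ 0.116  0.001  0.171]
 [ 0.117 -0.003  0.165]
 [ 0.116 -0.006  0.166]
 [ 0.121  0.009  0.14 ]
 [ 0.117  0.007  0.157]
 [ 0.115  0.004  0.163]
 [ 0.114  0.001  0.165]
 [ 0.113 -0.002  0.168]
 [ 0.119  0.01   0.134]
 [ 0.115  0.007  0.15 ]
 [ 0.113  0.005  0.157]
 [ 0.112  0.001  0.16 ]
 [ 0.111 -0.002  0.161]
 [ 0.116  0.01   0.13 ]
 [ 0.113  0.008  0.145]
 [ 0.109  0.005  0.159]
 [ 0.108  0.003  0.164]]
```

```bash
python3 -c "
from h import *
go([.6346,-.1097,.195],1.785)"
```

```text
go [ 1.573  0.469 -0.181] [-0.      0.      0.4997] [-0.     -0.     -0.0003]
```

```bash
python3 -m pendant '[{"dp":[0.1,0.1,-0.18],"rotation":[0,0,0],"jaw":0},{"dp":[0.4,0.2,-0.18],"rotation":[0,0,0],"jaw":0},{"dp":[0.7,0.3,-0.18],"rotation":[0,0,0],"jaw":0},{"dp":[0.95,0.4,-0.18],"rotation":[0,0,0],"jaw":0}]'; python3 -m pendant '[{"dp":[0.3,0.07,0],"rotation":[0,0,0],"jaw":0},{"dp":[0.63,0.07,0],"rotation":[0,0,0],"jaw":0},{"dp":[0.63,0.07,0],"rotation":[0,0,0],"jaw":0},{"dp":[0.63,0.07,0],"rotation":[0,0,0],"jaw":0}]';python3 -c "
from h import *
st();go([.6346,-.1097,.105],1.785)"
```

```text
time: 26.02
ee_pos: [0.5428, -0.1189, 0.1939]
eef_rot: [0.994, 0.106, 0.0, -0.001]
ft_force: [0.1, 0.3, 0.6]
width: 0.0004
grip_force: 0.0
time: 26.52
ee_pos: [0.6351, -0.1092, 0.1939]
eef_rot: [0.994, 0.106, -0.001, -0.001]
ft_force: [-0.4, 0.3, 0.9]
width: 0.0006
grip_force: 0.0
t 26.52 p [ 0.6351 -0.1092  0.1939] q [ 9.943e-01  1.064e-01 -5.000e-04 -9.000e-04] F [-0.4  0.3  0.9] M [-0.06 -0.    0.05] w 0.0006 g 0.0 j [ 0.68  0.5  -0.82  1.37  0.36  1.43 -1.49]
go [-0.003  0.004  0.593] [2.000e-04 5.000e-04 4.998e-01] [-0.0003  0.0001 -0.0002]
```

```bash
python3 -m pendant '[{"dp":[0,0,0.2],"rotation":[0,0,0],"jaw":0},{"dp":[0,0,0.4],"rotation":[0,0,0],"jaw":0},{"dp":[0,0,0.59],"rotation":[0,0,0],"jaw":0},{"dp":[0,0,0.59],"rotation":[0,0,0],"jaw":0}]'; python3 -m pendant '[{"dp":[-0.08,0,0],"rotation":[0,0,0],"jaw":0},{"dp":[-0.16,0,0],"rotation":[0,0,0],"jaw":0},{"dp":[-0.22,0,0],"rotation":[0,0,0],"jaw":0},{"dp":[-0.28,0,0],"rotation":[0,0,0],"jaw":0}]'; python3 -m pendant '[{"dp":[-0.05,0,0],"rotation":[0,0,0],"jaw":0},{"dp":[-0.1,0,0],"rotation":[0,0,0],"jaw":0},{"dp":[-0.14,0,0],"rotation":[0,0,0],"jaw":0}]'; python3 -c "
from h import *
st()"
```

```text
time: 27.02
ee_pos: [0.6331, -0.1113, 0.105]
eef_rot: [0.994, 0.105, -0.002, -0.0]
ft_force: [-0.9, 0.3, 0.6]
width: 0.0004
grip_force: 0.0
time: 27.52
ee_pos: [0.5942, -0.1198, 0.1079]
eef_rot: [0.994, 0.105, 0.001, 0.001]
ft_force: [3.9, 1.8, 2.7]
width: 0.0004
grip_force: 2.0
time: 27.9
ee_pos: [0.5734, -0.1242, 0.1067]
eef_rot: [0.994, 0.105, 0.0, 0.0]
ft_force: [4.6, -0.0, 3.3]
width: 0.0004
grip_force: 2.5
t 27.9 p [ 0.5734 -0.1242  0.1067] q [9.944e-01 1.054e-01 4.000e-04 1.000e-04] F [ 4.6 -0.   3.3] M [ 0.12 -1.02 -0.  ] w 0.0004 g 2.5317047569478746 j [ 0.8   0.43 -0.83  1.64  0.34  1.22 -1.47]
```

```bash
python3 -m pendant '[{"dp":[-0.1,0,0.015],"rotation":[0,0,0],"jaw":0},{"dp":[-0.2,0,0.04],"rotation":[0,0,0],"jaw":0},{"dp":[-0.3,0,0.085],"rotation":[0,0,0],"jaw":0},{"dp":[-0.39,0,0.137],"rotation":[0,0,0],"jaw":0},{"dp":[-0.39,0,0.137],"rotation":[0,0,0],"jaw":0}]'; python3 -m pendant '[{"dp":[-0.07,0,0.08],"rotation":[0,0,0],"jaw":0},{"dp":[-0.14,0,0.17],"rotation":[0,0,0],"jaw":0},{"dp":[-0.18,0,0.27],"rotation":[0,0,0],"jaw":0},{"dp":[-0.18,0,0.27],"rotation":[0,0,0],"jaw":0}]';python3 - <<'E'
from h import *
st();c=snap('wrist','w11')
E
```

```text
time: 28.52
ee_pos: [0.5139, -0.1369, 0.0847]
eef_rot: [0.994, 0.105, -0.002, -0.0]
ft_force: [0.4, -0.8, 0.8]
width: 0.0001
grip_force: 0.0
time: 29.02
ee_pos: [0.4879, -0.1419, 0.0437]
eef_rot: [0.994, 0.105, -0.002, -0.001]
ft_force: [0.2, 0.9, -0.1]
width: 0.0003
grip_force: 0.0
t 29.02 p [ 0.4879 -0.1419  0.0437] q [ 9.944e-01  1.052e-01 -1.800e-03 -6.000e-04] F [ 0.2  0.9 -0.1] M [ 0.02 -0.01 -0.01] w 0.0003 g 0.0 j [ 0.93  0.34 -0.84  1.9   0.29  1.04 -1.39]
```

View pics/w11.png

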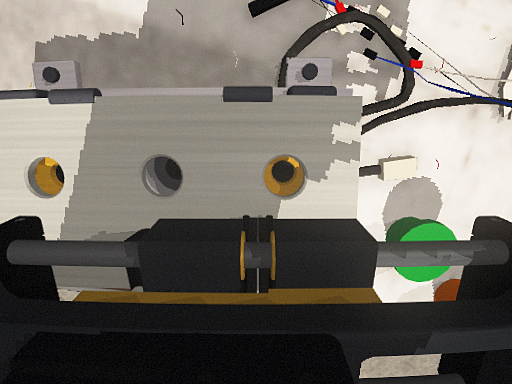

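The plate is lying over the bores: holes at (45,178), (162,175) and (285,175), hinge lugs at (75,95) and (250,95). I'll measure its remaining angle.

```bash
cat > pl.py <<'E'
from h import *
import sys
c=pickle.load(open(sys.argv[1]+'.pkl','rb')) if len(sys.argv)<3 else snap('wrist',sys.argv[1])
P=cloud(c);s=st()
y=np.array([np.cos(1.785),np.sin(1.785)]);x=np.array([y[1],-y[0]]);b1=np.array([.5065,-.0762])
d=P[...,:2]-b1;X=d@x;Y=d@y;Z=P[...,2]
m=(X>-.075)&(X<.03)&(abs(Y)<.12)&(Z>.054)&(Z<.12)&(c['image'].min(2)>60)
p=np.polyfit(X[m],Z[m],1)
for _ in range(4):
    k=abs(np.polyval(p,X[m])-Z[m])<.004; p=np.polyfit(X[m][k],Z[m][k],1)
print('plate n',k.sum(),'angle',-np.arctan(p[0]),'z@-.03',np.polyval(p,-.03))
e=np.array(s['ee_pos'])[:2]-b1; print('tool X,Y',e@x,e@y,'tip z',s['ee_pos'][2]+.03)
dk=(c['image'].max(2)<60)&(X>-.11)&(X<-.01)&(abs(Y)<.045)&(Z>.075)&(Z<.12)&(np.arange(384)[:,None]<240)
if dk.sum()>10:
    q=np.c_[X[dk],Y[dk],Z[dk]];top=q[q[:,2]>np.percentile(q[:,2],97)-.006];print('knob',len(top),top.mean(0).round(4),cv2.minAreaRect(top[:,:2].astype(np.float32)))
E
python3 pl.py w11
```

```text
t 29.07 p [ 0.4888 -0.1419  0.0445] q [ 9.944e-01  1.053e-01 -1.100e-03 -4.000e-04] F [ 0.6 -0.5 -0.5] M [-0.02  0.04  0.03] w 0.0005 g 0.0 j [ 0.93  0.34 -0.84  1.89  0.29  1.04 -1.39]
plate n 31241 angle 0.12677674117618418 z@-.03 0.06953569249644799
tool X,Y -0.031283839362968836 -0.060385768494737896 tip z 0.07450886500860376
knob 65 [-0.0228  0.0037  0.1036] ((-0.02304576151072979, 0.004331212490797043), (0.0014614250976592302, 0.007914396934211254), 2.7828001976013184)
```

```bash
python3 -m pendant '[{"dp":[0,0,0.03],"rotation":[0,0,0],"jaw":0},{"dp":[0,0,0.06],"rotation":[0,0,0],"jaw":0},{"dp":[0,0,0.08],"rotation":[0,0,0],"jaw":0},{"dp":[0,0,0.09],"rotation":[0,0,0],"jaw":0}]'; python3 -m pendant '[{"dp":[0,0,0.007],"rotation":[0,0,0],"jaw":0}]'; python3 -m pendant '[{"dp":[0,0,0.007],"rotation":[0,0,0],"jaw":0}]'; python3 pl.py w12 1
```

```text
time: 29.58
ee_pos: [0.4898, -0.1419, 0.0317]
eef_rot: [0.994, 0.105, -0.0, 0.0]
ft_force: [-1.3, -0.6, 2.0]
width: 0.0008
grip_force: 0.9
time: 29.7
ee_pos: [0.4898, -0.1419, 0.0308]
eef_rot: [0.994, 0.105, -0.0, 0.0]
ft_force: [-1.7, -0.3, 2.0]
width: 0.0007
grip_force: 0.9
time: 29.82
ee_pos: [0.4899, -0.1419, 0.0298]
eef_rot: [0.994, 0.105, -0.0, 0.0]
ft_force: [-0.9, -0.5, 3.2]
width: 0.0004
grip_force: 0.9
t 29.88 p [ 0.4899 -0.1419  0.0297] q [0.9944 0.1054 0.     0.    ] F [-1.2  0.9  0.8] M [-0.09  0.26  0.04] w 0.0005 g 0.5531110649462789 j [ 0.92  0.36 -0.83  1.91  0.31  1.01 -1.41]
plate n 30070 angle 0.0122932619609616 z@-.03 0.06036271078721296
tool X,Y -0.030207061967493974 -0.06069373779669416 tip z 0.05969783448596683
```

```bash
python3 -m pendant '[{"dp":[0,0,0.006],"rotation":[0,0,0],"jaw":0}]'; python3 -m pendant '[{"dp":[0,0,0.006],"rotation":[0,0,0],"jaw":0}]'; python3 -m pendant '[{"dp":[0,0,0.006],"rotation":[0,0,0],"jaw":0}]'; python3 pl.py w13 1
```

```text
time: 30.0
ee_pos: [0.4899, -0.1419, 0.0289]
eef_rot: [0.994, 0.105, 0.0, 0.0]
ft_force: [-1.6, -0.2, 2.2]
width: 0.0009
grip_force: 0.9
time: 30.12
ee_pos: [0.4899, -0.142, 0.0285]
eef_rot: [0.994, 0.105, -0.0, 0.0]
ft_force: [-7.1, -0.0, 16.7]
width: 0.0005
grip_force: 8.1
time: 30.25
ee_pos: [0.49, -0.142, 0.0283]
eef_rot: [0.994, 0.105, -0.0, 0.0]
ft_force: [-12.0, 3.1, 28.0]
width: 0.0006
grip_force: 14.0
t 30.3 p [ 0.49   -0.142   0.0284] q [ 9.944e-01  1.054e-01 -3.000e-04  5.000e-04] F [-9.2  1.3 20.7] M [0.23 2.21 0.01] w 0.0007 g 10.321538373827934 j [ 0.92  0.36 -0.83  1.91  0.31  1.01 -1.41]
plate n 30011 angle -0.0018383969491079875 z@-.03 0.05923244638902894
tool X,Y -0.03014459436515713 -0.06075388769250815 tip z 0.05843767359622926
```

```bash
python3 -m pendant '[{"dp":[0,0,-0.1],"rotation":[0,0,0],"jaw":0},{"dp":[0,0,-0.5],"rotation":[0,0,0],"jaw":0},{"dp":[0,0,-0.9],"rotation":[0,0,0],"jaw":0.5},{"dp":[-0.4,-0.2,-0.95],"rotation":[0,0,0],"jaw":0.7},{"dp":[-0.75,-0.4,-0.95],"rotation":[0,0,0],"jaw":0.7},{"dp":[-0.75,-0.4,-0.95],"rotation":[0,0,0],"jaw":0.7},{"dp":[-0.75,-0.4,-0.95],"rotation":[0,0,0],"jaw":0.7}]'; python3 pl.py w14 1; python3 - <<'E'
from h import *
c=pickle.load(open('w14.pkl','rb'));P=cloud(c)
y=np.array([np.cos(1.785),np.sin(1.785)]);x=np.array([y[1],-y[0]]);b1=np.array([.5065,-.0762])
d=P[...,:2]-b1;X=d@x;Y=d@y;Z=P[...,2]
m=(abs(Z-.102)<.006)&(abs(X+.057)<.06)&(abs(Y)<.06)
q=np.c_[X[m],Y[m]].astype(np.float32);print(m.sum(),np.median(Z[m]),cv2.minAreaRect(q),q.mean(0))
cv2.imwrite('pics/w14b.png',c['image'][:,:,::-1])
E
```

```text
time: 31.18
ee_pos: [0.3675, -0.1072, 0.1701]
eef_rot: [0.994, 0.105, 0.0, 0.001]
ft_force: [-0.4, -0.2, 0.3]
width: 0.0426
grip_force: 0.0
t 31.23 p [ 0.3681 -0.1071  0.17  ] q [9.944e-01 1.055e-01 5.000e-04 4.000e-04] F [0.9 1.2 0.6] M [ 0.02 -0.02  0.06] w 0.0466 g 0.0 j [ 1.16 -0.23 -0.86  2.03 -0.18  1.27 -0.99]
plate n 22543 angle -0.0007762607247164432 z@-.03 0.05942191484319756
tool X,Y -0.14180872044486845 -0.0007808593778422401 tip z 0.19997147754459305
knob 828 [-0.0574  0.0011  0.0984] ((-0.05802985653281212, 0.0009054364636540413), (0.05908589065074921, 0.013947516679763794), 7.4794230461120605)
899 0.09881261465879349 ((-0.0581636056303978, 0.0009833220392465591), (0.05832291767001152, 0.013531601056456566), 7.747771263122559) [-0.05766419  0.00107282]
```

View pics/w14b.png

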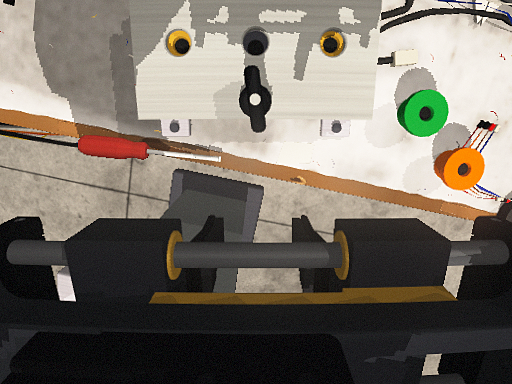

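The plate is shut. The knob bar runs from (252,68) to (258,130), centred at (255,99), turned about 7.5° from the block's x axis.

```bash
python3 -c "
from h import *
go([.451,-.0875,.1],1.917)"
```

```text
go [ 0.567 -0.012  0.467] [-2.000e-04 -3.000e-04  4.785e-01] [ 0.0002 -0.0001 -0.0215]
```

```bash
python3 -m pendant '[{"dp":[0.25,0,0.1],"rotation":[0,0,-0.021],"jaw":0.7},{"dp":[0.5,-0.01,0.2],"rotation":[0,0,-0.021],"jaw":0.7},{"dp":[0.567,-0.012,0.35],"rotation":[0,0,-0.021],"jaw":0.7},{"dp":[0.567,-0.012,0.46],"rotation":[0,0,-0.021],"jaw":0.7},{"dp":[0.567,-0.012,0.46],"rotation":[0,0,-0.021],"jaw":0.7},{"dp":[0.567,-0.012,0.46],"rotation":[0,0,-0.021],"jaw":0.7}]';python3 -c "
from h import *
st();go([.451,-.0875,.042],1.917)"
```

```text
time: 31.98
ee_pos: [0.4503, -0.0875, 0.1012]
eef_rot: [0.985, 0.171, 0.0, 0.0]
ft_force: [-0.2, -1.0, -1.0]
width: 0.0605
grip_force: 0.0
t 31.98 p [ 0.4503 -0.0875  0.1012] q [9.853e-01 1.706e-01 3.000e-04 2.000e-04] F [-0.2 -1.  -1. ] M [-0.   -0.01  0.02] w 0.0605 g 0.0 j [ 1.07  0.14 -1.02  1.96  0.14  1.12 -1.23]
go [0.004 0.001 0.394] [-1.000e-04 -1.000e-04  4.995e-01] [ 0.0001 -0.0001 -0.0005]
```

```bash
python3 -m pendant '[{"dp":[0,0,0],"rotation":[0,0,-0.028],"jaw":0.7},{"dp":[0,0,0],"rotation":[0,0,-0.056],"jaw":0.7},{"dp":[0,0,0],"rotation":[0,0,-0.084],"jaw":0.7},{"dp":[0,0,0],"rotation":[0,0,-0.112],"jaw":0.7},{"dp":[0,0,0],"rotation":[0,0,-0.14],"jaw":0.7},{"dp":[0,0,0],"rotation":[0,0,-0.168],"jaw":0.7},{"dp":[0,0,0],"rotation":[0,0,-0.196],"jaw":0.7},{"dp":[0,0,0],"rotation":[0,0,-0.22],"jaw":0.7}]';python3 -m pendant '[{"dp":[0,0,0],"rotation":[0,0,-0.028],"jaw":0.7},{"dp":[0,0,0],"rotation":[0,0,-0.056],"jaw":0.7},{"dp":[0,0,0],"rotation":[0,0,-0.084],"jaw":0.7},{"dp":[0,0,0],"rotation":[0,0,-0.112],"jaw":0.7},{"dp":[0,0,0],"rotation":[0,0,-0.14],"jaw":0.7},{"dp":[0,0,0],"rotation":[0,0,-0.168],"jaw":0.7},{"dp":[0,0,0],"rotation":[0,0,-0.196],"jaw":0.7},{"dp":[0,0,0],"rotation":[0,0,-0.22],"jaw":0.7}]';python3 -m pendant '[{"dp":[0,0,0],"rotation":[0,0,-0.028],"jaw":0.7},{"dp":[0,0,0],"rotation":[0,0,-0.056],"jaw":0.7},{"dp":[0,0,0],"rotation":[0,0,-0.06],"jaw":0.7},{"dp":[0,0,0],"rotation":[0,0,-0.06],"jaw":0.7},{"dp":[0,0,0],"rotation":[0,0,-0.06],"jaw":0.7}]';python3 -c "
from h import *
st();go([.4504,-.0875,.042],1.917)"
```

```text
time: 32.98
ee_pos: [0.4504, -0.088, 0.1015]
eef_rot: [0.649, 0.761, -0.0, 0.001]
ft_force: [0.6, -0.9, 0.1]
width: 0.0607
grip_force: 0.0
time: 33.98
ee_pos: [0.4502, -0.0881, 0.1013]
eef_rot: [0.015, 1.0, -0.001, 0.0]
ft_force: [-0.4, 0.1, -0.4]
width: 0.0609
grip_force: 0.0
time: 34.6
ee_pos: [0.4501, -0.0874, 0.1007]
eef_rot: [-0.169, 0.986, -0.0, -0.0]
ft_force: [0.3, -0.1, 0.2]
width: 0.0608
grip_force: 0.0
t 34.6 p [ 0.4501 -0.0874  0.1007] q [-1.695e-01  9.855e-01 -3.000e-04 -0.000e+00] F [ 0.3 -0.1  0.2] M [ 0.15 -0.08 -0.04] w 0.0608 g 0.0 j [ 1.39  0.34 -1.44  1.95  0.37  1.17  1.72]
go [-0.002 -0.001  0.392] [-0.0001 -0.     -0.0009] [-0.000e+00  2.000e-04  4.991e-01]
```

```bash
python3 -m pendant '[{"dp":[0,0,0.13],"rotation":[0,0,0],"jaw":0.7},{"dp":[0,0,0.26],"rotation":[0,0,0],"jaw":0.7},{"dp":[0,0,0.38],"rotation":[0,0,0],"jaw":0.7},{"dp":[0,0,0.39],"rotation":[0,0,0],"jaw":0.7},{"dp":[0,0,0.39],"rotation":[0,0,0],"jaw":0.3},{"dp":[0,0,0.39],"rotation":[0,0,0],"jaw":0.1},{"dp":[0,0,0.39],"rotation":[0,0,0],"jaw":0.05},{"dp":[0,0,0.39],"rotation":[0,0,0],"jaw":0.05}]' 45;python3 -m pendant '[{"dp":[0,0,0],"rotation":[0,0,0],"jaw":0.05},{"dp":[0,0,0],"rotation":[0,0,0],"jaw":0.05},{"dp":[0,0,0],"rotation":[0,0,0],"jaw":0.05}]'; python3 -c "
from h import *
st()"
```

```text
time: 35.6
ee_pos: [0.4502, -0.0874, 0.0423]
eef_rot: [-0.171, 0.985, -0.0, 0.0]
ft_force: [-0.5, 0.8, -0.9]
width: 0.0289
grip_force: 0.0
time: 35.98
ee_pos: [0.4504, -0.0871, 0.0425]
eef_rot: [-0.171, 0.985, -0.0, 0.0]
ft_force: [-1.1, 0.6, 5.5]
width: 0.0137
grip_force: 45.9
t 35.98 p [ 0.4504 -0.0871  0.0425] q [-1.708e-01  9.853e-01 -1.000e-04  2.000e-04] F [-1.1  0.6  5.5] M [ 0.24  0.12 -0.05] w 0.0137 g 45.87688340850718 j [ 1.26  0.42 -1.32  2.01  0.47  1.07  1.64]
```

```bash
python3 -m pendant '[{"dp":[0,0,0],"rotation":[0,0,0.028],"jaw":0.05},{"dp":[0,0,0],"rotation":[0,0,0.056],"jaw":0.05},{"dp":[0,0,0],"rotation":[0,0,0.084],"jaw":0.05},{"dp":[0,0,0],"rotation":[0,0,0.11],"jaw":0.05}]'; python3 -c "
from h import *
st()";python3 -m pendant '[{"dp":[0,0,0],"rotation":[0,0,0.028],"jaw":0.05},{"dp":[0,0,0],"rotation":[0,0,0.056],"jaw":0.05},{"dp":[0,0,0],"rotation":[0,0,0.084],"jaw":0.05},{"dp":[0,0,0],"rotation":[0,0,0.11],"jaw":0.05}]'; python3 -c "
from h import *
st()"
```

```text
time: 36.48
ee_pos: [0.4504, -0.0877, 0.0425]
eef_rot: [0.176, 0.984, -0.0, 0.0]
ft_force: [-1.3, -2.4, 3.1]
width: 0.0137
grip_force: 45.9
t 36.48 p [ 0.4504 -0.0877  0.0425] q [ 1.759e-01  9.844e-01 -4.000e-04  4.000e-04] F [-1.3 -2.4  3.1] M [-0.29  0.09  0.04] w 0.0137 g 45.93280675019287 j [ 1.16  0.32 -1.18  2.01  0.35  1.03  1.04]
time: 36.98
ee_pos: [0.4501, -0.0881, 0.0425]
eef_rot: [0.499, 0.867, -0.001, 0.0]
ft_force: [-3.0, -3.3, 5.1]
width: 0.0136
grip_force: 46.1
t 36.98 p [ 0.4501 -0.0881  0.0425] q [ 4.991e-01  8.665e-01 -7.000e-04  3.000e-04] F [-3.  -3.3  5.1] M [-0.71  0.53  0.06] w 0.0136 g 46.05563233131761 j [ 1.06  0.26 -1.04  2.01  0.27  1.01  0.41]
```

```bash
cat > tq.py <<'E'
from h import *
s=r.read_state();q=s['eef_rot'];a=np.degrees(np.arctan2(q[1],q[0]))*2
print('yaw',round(a,2),'F',np.round(s['ft_force'],1),'M',np.round(s['torque'],2),'j7',round(s['joint_positions'][6],2),'w',round(s['width'],4))
E
python3 -m pendant '[{"dp":[0,0,0],"rotation":[0,0,0.028],"jaw":0.05},{"dp":[0,0,0],"rotation":[0,0,0.056],"jaw":0.05},{"dp":[0,0,0],"rotation":[0,0,0.084],"jaw":0.05},{"dp":[0,0,0],"rotation":[0,0,0.11],"jaw":0.05}]' >/dev/null; python3 tq.py
python3 -m pendant '[{"dp":[0,0,0],"rotation":[0,0,0.025],"jaw":0.05}]' >/dev/null; python3 tq.py
python3 -m pendant '[{"dp":[0,0,0],"rotation":[0,0,0.025],"jaw":0.05}]' >/dev/null; python3 tq.py
python3 -m pendant '[{"dp":[0,0,0],"rotation":[0,0,0.025],"jaw":0.05}]' >/dev/null; python3 tq.py
python3 -m pendant '[{"dp":[0,0,0],"rotation":[0,0,0.025],"jaw":0.05}]' >/dev/null; python3 tq.py
```

```text
yaw 80.51 F [-5.9 -2.7  9.5] M [-0.71  1.21  0.02] j7 -0.24 w 0.0136
yaw 71.53 F [-6.  -3.1  9.9] M [-0.69  1.38  0.08] j7 -0.39 w 0.0136
yaw 62.54 F [-6.8 -2.7 10.5] M [-0.57  1.49  0.06] j7 -0.54 w 0.0138
yaw 53.54 F [-6.7 -3.3 11.2] M [-0.55  1.7   0.07] j7 -0.69 w 0.0139
yaw 44.54 F [-8.1 -2.1 12.1] M [-0.47  1.8   0.07] j7 -0.84 w 0.0135
```

```bash
for i in 1; do
python3 -m pendant '[{"dp":[0,0,0],"rotation":[0,0,0.025],"jaw":0.05}]' >/dev/null; python3 tq.py
python3 -m pendant '[{"dp":[0,0,0],"rotation":[0,0,0.025],"jaw":0.05}]' >/dev/null; python3 tq.py
python3 -m pendant '[{"dp":[0,0,0],"rotation":[0,0,0.025],"jaw":0.05}]' >/dev/null; python3 tq.py; done
```

```text
yaw 35.54 F [-9.  -1.5 12. ] M [-0.38  1.87  0.01] j7 -1.0 w 0.0133
yaw 26.55 F [-8.7 -0.9 12.2] M [-0.21  1.9   0.36] j7 -1.15 w 0.0134
yaw 17.58 F [-8.3 -0.4 12.5] M [-0.25  2.01  0.4 ] j7 -1.3 w 0.0138
```

```bash
python3 -m pendant '[{"dp":[0,0,0],"rotation":[0,0,0.025],"jaw":0.05}]' >/dev/null; python3 tq.py
python3 -m pendant '[{"dp":[0,0,0],"rotation":[0,0,0.025],"jaw":0.05}]' >/dev/null; python3 tq.py
```

```text
yaw 8.59 F [-9.  -0.9 13.1] M [-0.11  2.06  0.4 ] j7 -1.45 w 0.0137
yaw -0.41 F [-8.4 -0.4 12.6] M [0.02 2.07 0.36] j7 -1.61 w 0.0137
```

The torque jumped between yaw 35.5° and 26.6°, so the onset is at about 31.5°. The target yaw is therefore about -13.5°.

```bash
python3 -m pendant '[{"dp":[0,0,0],"rotation":[0,0,0.018],"jaw":0.05},{"dp":[0,0,0],"rotation":[0,0,0.036],"jaw":0.05},{"dp":[0,0,0],"rotation":[0,0,0.036],"jaw":0.05}]' >/dev/null; python3 tq.py
python3 -m pendant '[{"dp":[0,0,0],"rotation":[0,0,0],"jaw":0.4},{"dp":[0,0,0],"rotation":[0,0,0],"jaw":0.7},{"dp":[0,0,0],"rotation":[0,0,0],"jaw":0.7},{"dp":[0,0,0],"rotation":[0,0,0],"jaw":0.7}]'
python3 -m pendant '[{"dp":[0,0,-0.2],"rotation":[0,0,0],"jaw":0.7},{"dp":[0,0,-0.6],"rotation":[0,0,0],"jaw":0.7},{"dp":[0,0,-0.9],"rotation":[0,0,0],"jaw":0.7},{"dp":[-0.3,0,-0.9],"rotation":[0,0,0],"jaw":0.7},{"dp":[-0.55,0,-0.9],"rotation":[0,0,0],"jaw":0.7},{"dp":[-0.55,0,-0.9],"rotation":[0,0,0],"jaw":0.7}]'; python3 tq.py; python3 - <<'E'
from h import *
c=snap('wrist','w20');P=cloud(c)
y=np.array([np.cos(1.785),np.sin(1.785)]);x=np.array([y[1],-y[0]]);b1=np.array([.5065,-.0762])
d=P[...,:2]-b1;X=d@x;Y=d@y;Z=P[...,2]
m=(abs(Z-.1)<.006)&(abs(X+.057)<.06)&(abs(Y)<.06)
q=P[m][:,:2].astype(np.float32);print(m.sum(),cv2.minAreaRect(q),q.mean(0))
f=(abs(Z-.059)<.006)&(X>-.04)&(X<.03)&(abs(Y)<.11);p=np.polyfit(X[f],Z[f],1);print('plate angle',-p[0],np.median(Z[f]))
E
```

```text
yaw -13.17 F [-8.7  0.1 12. ] M [0.11 2.09 0.12] j7 -1.82 w 0.0137
time: 39.48
ee_pos: [0.45, -0.0873, 0.042]
eef_rot: [0.993, -0.114, -0.0, 0.0]
ft_force: [0.2, -0.3, -0.3]
width: 0.0456
grip_force: 0.0
time: 40.22
ee_pos: [0.3682, -0.0687, 0.1773]
eef_rot: [0.993, -0.114, 0.0, 0.001]
ft_force: [0.3, 0.6, 0.5]
width: 0.0608
grip_force: 0.0
yaw -13.14 F [0.3 0.6 0.5] M [0.03 0.   0.01] j7 -1.57 w 0.0608
940 ((0.44977277517318726, -0.08768445998430252), (0.013496152125298977, 0.0594523660838604), 76.86720275878906) [ 0.4497547  -0.08771932]
plate angle -7.663622728205173e-05 0.05944678428317146
```

```bash
python3 -c "
from h import *
st();print(r.close_job())"
```

```text
t 40.27 p [ 0.3694 -0.0689  0.1774] q [ 9.934e-01 -1.144e-01  6.000e-04  1.000e-03] F [ 0.7 -0.2 -0.5] M [-0.   -0.06  0.01] w 0.0612 g 0.0 j [ 0.86 -0.23 -0.68  2.04 -0.15  1.28 -1.57]
the job is handed in; nothing more can be done
None
```

I pressed both brass bushings on the bench fully home (about 20 N peak), shut the keeper plate, turned its knob about 45° (±4.5°) past where the resistance rose, and handed the job in at 40 s; no verdict came back.

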